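# Lock a camlock cap on the chiller's leaning filling port

### The arm

A 7-joint arm with a two-finger parallel gripper is mounted at the origin on the work surface. World frame = base frame: x ahead of the robot, y to its left, z up, the work surface at z = 0. Lengths are in m, angles in rad, forces in N, time in s.
With the tool pointing down it reaches from about 0.425 to 0.925 m from the base axis. Payload 6.8 kg.
Tool frame: the origin (TCP) lies at the very end of the fingers, on their centre line; the grasp point (between the pads) lies r.grasp_offset behind it (r.grasp_offset is the distance from the TCP to the grasp point, in m); z points along the fingers, y is the direction in which the jaws open and shut (so a half turn about z gives the same grasp; the last joint's range is limited). The gripper opens to 85 mm and grips with 20 to 120 N. Pads are 22 mm wide; open, the fingers measure 114 mm over their backs; the gripper's body (76 mm by 85 mm) begins 54 mm behind the grasp point. The pads swing forward as they close: fully open they stand 13 mm farther back than shut.
Start: joints at [-1.298, 0.477, 0.022, 1.555, -0.011, 1.109, -0.083], TCP at [0.251, 0.627, 0.202] pointing down, gripper open.
Joint ranges: [-2.96, 2.96], [-0.34, 2.1], [-1.41, 1.46], [0.24, 2.44], [-1.37, 4.51], [0.17, 1.92], [-2.96, 2.96]. Speed limits (rad/s): [2.39, 2.39, 3.14, 3.14, 3.14, 3.14, 3.14].

### API

Orientations are given as a rotation vector (axis times angle).
In Python, from bench import r gives the robot as it stands.
- The arm moves only by the shell command python3 -m jog 'ROWS' [FORCE]. ROWS is JSON, one flat list of numbers, 7 for each row, row after row: the turn, a rotation vector about the tool's x, y, z normalised to -1 to 1, where 1 is 180 degrees, then the shift along the tool's x, y, z normalised to -1 to 1, where 1 is 200 mm, then the opening, from 0 (shut) to 1 (fully open). In form: [wx, wy, wz, x, y, z, hand, wx, wy, wz, x, y, z, hand, ...]. A call has 1 to 12 rows; each row is the pose to reach, as a shift and turn from the pose measured when the call began, along the tool's axes at that moment, turning the shorter way round; what a row does not reach only later rows make up. A row lasts 1/10 s, in which the tool goes at most 50 mm and 8.59 degrees, less where a joint would pass 70% of its speed; a pose out of reach is approached as far as the arm can. A call with a number of a shift or a turn outside -1 to 1 is refused whole. A call with a gripper value outside its range is refused whole. The fingers move at their own pace and stop on an object; FORCE is the grip in N (left out, the last holds). Time passes only in rows, so rows that repeat a pose let the fingers close. It gives the time, the measured TCP pose, the force and the opening at its end, in the units of the state.
- r.get_obs(): the state, without advancing time (a new reading comes with each control period).
- r.grab_frame(name): name is "scene" or "top" or "wrist"; returns the picture (400x640x3 uint8, red, green, blue); there is no depth.
- r.calibration(name): a dict with "K" (3x3 intrinsics, pixels), "dist_coeffs" ([k1, k2, p1, p2, k3] as OpenCV has them; the pictures are not rectified), "origin" and "rotation" of the camera in the world; the wrist camera has in their place "T_tool_cam" (4x4, takes a point from camera to tool coordinates, whose origin is the TCP and whose axes are the flange's). Camera axes: x right, y up, looking along -z (the intrinsics and any distortion apply to the point x, -y, -z); pixel columns grow to the right and rows downward; lengths in m; the calibration is good to about 2 mm. A picture is of the moment at which its call begins: read the wrist's pose just before it. calibration takes no time and is no camera call.
- r.hand_in(): hands the job in, once; it reports no verdict.
The state is a dict: "clock": time; "joints": joint angles; "qvel": joint speeds; "tau": joint torques, N m; "tcp_pos": TCP position; "orientation": TCP orientation; "contact_force": force on the tool from outside, world axes, zero at the start; "moment": the same for the moment, N m; "grip_width": finger opening in m.
Only numpy, scipy, OpenCV 4.12 (cv2) and the standard library are available. Lean on these libraries where they do the work, as an engineer would, in place of code of your own. Each camera call takes 0.05 s, during which the arm holds its last target.

### The job

Cap the filling port of the chiller reservoir: pick up the camlock cap, push it straight onto the leaning grooved brass adaptor against the stiff seal until it is fully home, with both of its cam arms still raised. Then swing the two cam arms down one after the other, each as far as it goes, so that the cap is locked on, and let go. Leave the bottle, the puck and the sample case where they are.

Things in the scene. Friction and masses are not known exactly. Their poses are not given: they have to be found in the camera images.
- adaptor: Grooved brass adaptor, fixed on the white reservoir, leaning 25 degrees from vertical. z: its axis, up and out of the reservoir; x lies in the vertical plane of the lean, y is level. Origin: where the centre of the cap's mouth lies when fully home. Along z in mm: 36 dia neck from the reservoir's top (about -72) up to 8, 25 dia groove to 25, 36 dia lip to 37, chamfered to 31 dia at 40.
- port_end (a point): Centre of the flat end of the adaptor (z = 40 mm of the adaptor), same axes. Out of it stands the black round seal plunger, 25 mm diameter, 10 to 14 mm proud at the start. Only the cap with its arms and the reservoir come within 60 mm of the axis.
- seal (a joint): How far the black seal plunger is pushed in, in m: 0 is 14 mm proud, 0.014 flush with the adaptor's end (cap home). Starts at 0 to 0.004. Slides stiffly, about 9 N all the way, and stays where it is left. The inner end of the cap pushes it; when it is flush the cap stops hard on the lip, so the force jumps.
- tank: White chiller reservoir, fixed, 220 x 200 x 70 mm high, black band round its foot; origin at the centre of its underside, x the 220 mm way, z up. The adaptor leans towards its -x side, which roughly faces the robot; the adaptor's origin is at (-8, 0, 135) mm in this frame.
- coupling: Camlock cap, 0.39 to 0.6 kg, 92 mm tall, starts mouth down on the black mat. Origin: centre of its mouth; z along its axis, away from the mouth. Aluminium cup, 49 mm outer diameter (54 at the collar, z 40 to 46), bore 39 mm, 40 mm deep. The two cam arms are hinged on its +y and -y sides. It fits the adaptor at any turn about the axis, 1.5 mm clear all round.
- cap_grip (a point): Centre of the cap's blue grip block (z = 69 mm of the cap, same axes): 38 x 38 mm square, faces across x and y, from z 46 to 92 mm. The raised arms stand at +y and -y, their ends about 75 mm out and level with the block, so grip it across x.
- cam_a (a joint): Red cam arm on the cap's +y side, angle in rad. 0: points out and up, 50 degrees above the plane square to the cap's axis. Grows as it swings down, towards the reservoir, to its stop at 1.658, pointing out and 45 degrees below that plane. Starts at 0 to 0.25; a stiff hinge (0.1 N m, about 1.5 N at the tip) holds it where it is left.
- cam_a_hinge (a point): Hinge of the red arm, in cap axes: at x 0, y +27, z 20 mm of the cap, the hinge line along the cap's x. The arm is a straight bar, 75 mm long from here, 16 wide, 8 thick, with a steel lobe that swings into the groove as it closes. If the cap is not well down the lobe strikes the lip and the arm will not close; with an arm down the cap cannot go on.
- cam_b (a joint): Yellow cam arm on the cap's -y side: mirror image of the red arm, same values and behaviour.
- cam_b_hinge (a point): Hinge of the yellow arm, in cap axes: at x 0, y -27, z 20 mm of the cap; otherwise as the red one.
- cam_a_tip (a point): Point in the middle of the red bar, 65 mm from its hinge (10 mm short of its end): a good place to push it down, with shut fingers, on the bar's upper side.
- cam_b_tip (a point): The same point of the yellow arm.
- mat: Black rubber mat, 220 x 200 x 3 mm, fixed on the bench; origin at the centre of its underside. The cap starts on it.
- bottle: Amber bottle, 60 mm diameter, 130 mm tall, standing; origin at the centre of its underside. To be left alone.
- puck: Black specimen puck, 44 mm diameter, 30 mm high; origin at the centre of its underside. To be left alone.
- case: Grey open sample case, 100 x 70 x 35 mm; origin at the centre of its underside. To be left alone.
Not all that is in view belongs to the job. Of the things that look like the coupling, the smaller one is meant.

How it is judged:
By the outcome, as a careful person would: the job done as asked, in the order asked, and still so for the second after the job is handed in, with the robot touching nothing.
It also fails if it takes over 61 s, if anything falls off the work surface, if the arm or the gripper's body presses on something with over 40 N, if the wrist force passes 120 N, or if a joint passes its speed limit or range.

## Working session

There is one attempt and no reset: what is moved stays moved. The work goes in short steps, Python scripts to look and compute and a shell command to move; the robot and the scene stay as the last step left them, time stands still between calls to the robot, and variables do not carry over. Pictures are saved under pics/ and viewed, and the job is handed in when it is done.

```bash
ls; mkdir -p pics
python3 - <<'E'
from bench import r
import cv2, numpy as np
o=r.get_obs()
print(o, r.grasp_offset)
for n in ["scene","top","wrist"]:
    c=r.calibration(n); print(n,{k:np.round(np.array(v),4).tolist() for k,v in c.items()})
    im=r.grab_frame(n); cv2.imwrite(f"pics/{n}0.png",im[:,:,::-1])
print(r.get_obs()['clock'])
E
```

```text
pics
{'clock': 0.0, 'joints': array([-1.29812615,  0.47779675,  0.02233045,  1.55648307, -0.01151251,
        1.10928966, -0.08309769]), 'qvel': array([-0.00201377,  0.00203876, -0.00055019, -0.00063633,  0.0003915 ,
        0.0012565 , -0.00085561]), 'tau': array([ 1.55887506e-04, -5.96440387e+01,  1.60799559e+00, -2.81205332e+01,
        1.24659602e-02,  9.08368849e-03,  2.68629556e-06]), 'tcp_pos': array([0.25061815, 0.62603809, 0.20101448]), 'orientation': array([-5.94421638e-01, -3.08461030e+00,  2.88174856e-03]), 'contact_force': array([ 0.35719096, -0.18848016, -0.45088576]), 'moment': array([ 0.0176258 , -0.011907  , -0.01877285]), 'grip_width': 0.0855715038702157} 0.0187
scene {'K': [[428.0909, 0.0, 317.2362], [0.0, 428.0909, 203.8562], [0.0, 0.0, 1.0]], 'dist_coeffs': [-0.0949, 0.0, 0.0, 0.0, 0.0], 'origin': [1.2433, 0.1288, 1.0947], 'rotation': [0.4318, 0.5176, 1.7318]}
top {'K': [[446.2251, 0.0, 313.698], [0.0, 446.2251, 193.6147], [0.0, 0.0, 1.0]], 'dist_coeffs': [0.0169, 0.0, 0.0, 0.0, 0.0], 'origin': [0.3827, -0.0115, 1.5193], 'rotation': [0.1291, -0.1193, -1.5943]}
wrist {'K': [[317.4326, 0.0, 321.3418], [0.0, 317.4326, 197.9708], [0.0, 0.0, 1.0]], 'dist_coeffs': [-0.0167, 0.0, 0.0, 0.0, 0.0], 'T_tool_cam': [[0.0012, 0.9491, 0.3148, 0.0805], [1.0, -0.0012, -0.0002, 0.0012], [0.0002, 0.3148, -0.9491, -0.1719], [0.0, 0.0, 0.0, 1.0]]}
0.15
```

View pics/scene0.png

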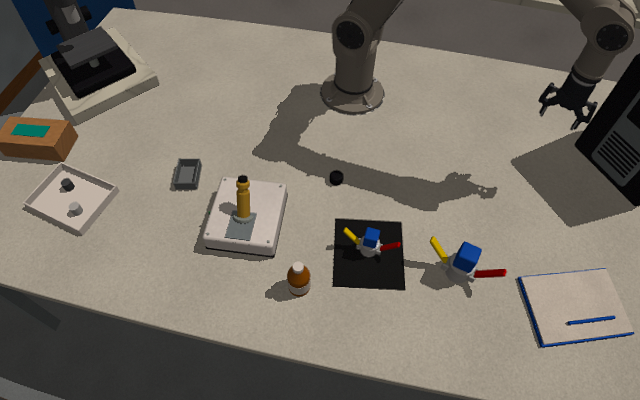

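View pics/top0.png

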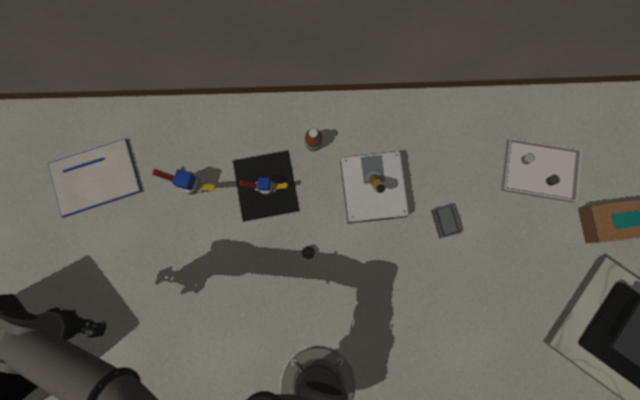

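View pics/wrist0.png

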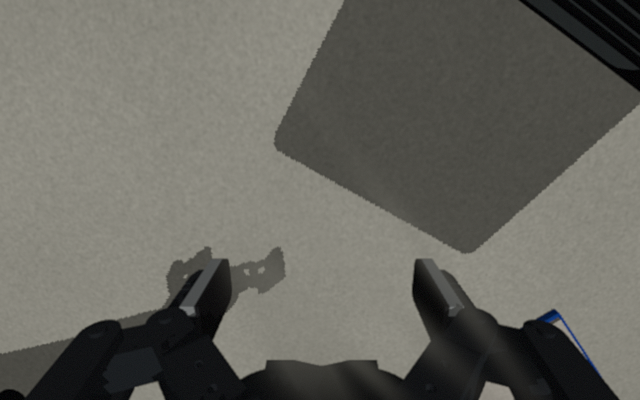

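The scene picture shows two cap-like things: one at (371,241) on the black mat, and a larger one at (465,260) off the mat. The mat one fits the description because it is smaller and on the mat. Other things visible are the tank at (245,215) with its adaptor, the bottle (299,278), the puck (336,177) and the case (186,173). I'll check with enlarged crops.

```bash
cat > h.py <<'E'
import numpy as np, cv2
from scipy.spatial.transform import Rotation as R
from bench import r
F=np.diag([1.,-1,-1])
def campose(n,obs=None):
    c=r.calibration(n)
    if 'T_tool_cam' in c:
        T=np.array(c['T_tool_cam']); o=obs
        Rt=R.from_rotvec(o['orientation']).as_matrix()
        return Rt@T[:3,:3], Rt@T[:3,3]+o['tcp_pos'], np.array(c['K']),np.array(c['dist_coeffs'])
    ro=np.array(c['rotation'])
    Rm=ro if ro.shape==(3,3) else R.from_rotvec(ro).as_matrix()
    return Rm,np.array(c['origin']),np.array(c['K']),np.array(c['dist_coeffs'])
def proj(cp,P):
    Rm,o,K,d=cp; P=np.atleast_2d(P); pc=(P-o)@Rm@F
    return cv2.projectPoints(pc.reshape(-1,1,3),np.zeros(3),np.zeros(3),K,d)[0].reshape(-1,2)
def ray(cp,px):
    Rm,o,K,d=cp
    u=cv2.undistortPoints(np.array(px,float).reshape(-1,1,2),K,d).reshape(-1,2)
    v=np.c_[u,np.ones(len(u))]@F@Rm.T
    return o,v/np.linalg.norm(v,axis=1,keepdims=True)
def onz(cp,px,z):
    o,v=ray(cp,px); return o+v*((z-o[2])/v[:,2])[:,None]
def tri(obs):  # list of (cp,px)
    A=np.zeros((3,3));b=np.zeros(3)
    for cp,px in obs:
        o,v=ray(cp,px);v=v[0];M=np.eye(3)-np.outer(v,v);A+=M;b+=M@o
    return np.linalg.solve(A,b)
def crop(im,x0,y0,x1,y1,s,fn):
    c=cv2.resize(im[y0:y1,x0:x1,::-1],None,fx=s,fy=s,interpolation=cv2.INTER_CUBIC); cv2.imwrite(fn,c)
E
python3 - <<'E'
from h import *
s=cv2.imread('pics/scene0.png')[:,:,::-1];t=cv2.imread('pics/top0.png')[:,:,::-1]
crop(s,320,205,520,300,4,'pics/c1.png')
crop(s,190,160,320,310,4,'pics/c2.png')
crop(t,220,110,420,240,4,'pics/c3.png')
cs=campose('scene');ct=campose('top')
print(proj(cs,[[0,0,0]]),proj(ct,[[0,0,0]]))
for n,a,b in [('cap',(371,241),(265,186)),('big',(466,262),(185,180)),('tank',(245,215),(375,187)),('bottle',(299,280),(313,140)),('puck',(336,178),(308,252))]:
    print(n,onz(cs,a,0.03),onz(ct,b,0.03))
E
```

```text
[[351.40634596  91.6380006 ]] [[317.18876816 385.15747909]]
cap [[0.63528647 0.16344824 0.03      ]] [[0.65013914 0.15899128 0.03      ]]
big [[0.64389352 0.43395281 0.03      ]] [[0.67840565 0.43069207 0.03      ]]
tank [[ 0.63077819 -0.21143892  0.03      ]] [[ 0.63631109 -0.21326453  0.03      ]]
bottle [[ 0.79584955 -0.0076248   0.03      ]] [[ 0.80640023 -0.00793346  0.03      ]]
puck [[0.43734403 0.02374547 0.03      ]] [[0.42433574 0.01863369 0.03      ]]
```

View pics/c1.png

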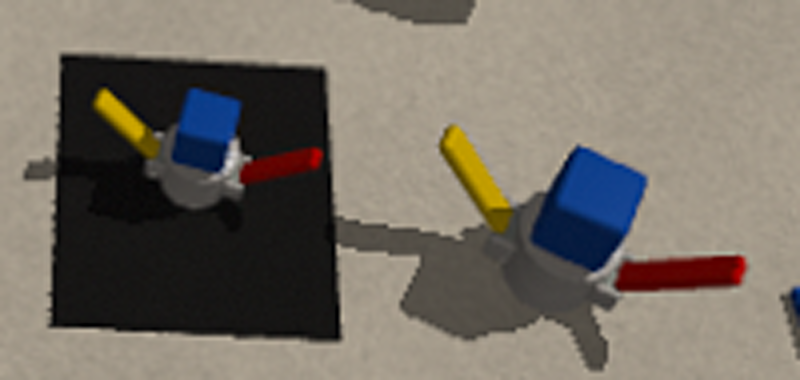

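View pics/c2.png

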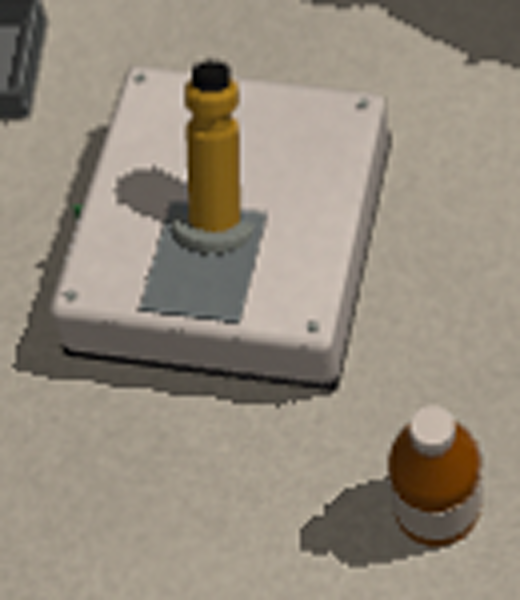

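View pics/c3.png

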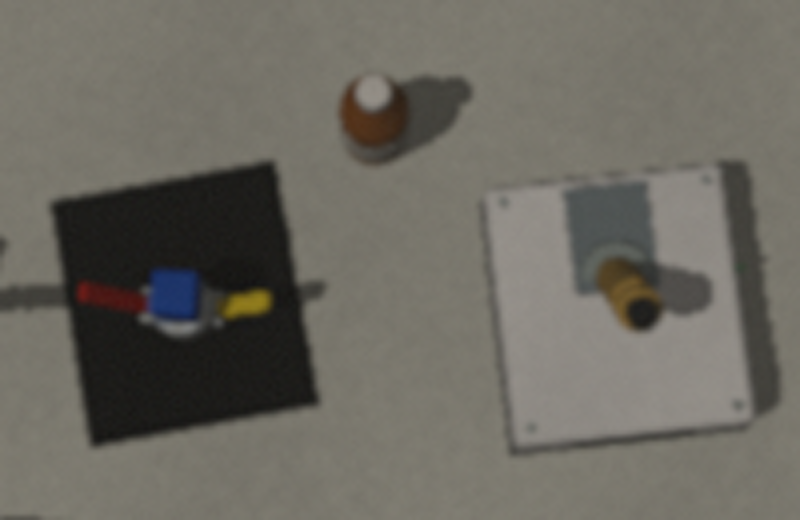

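Confirmed: the cap on the mat is the smaller one, with its blue block near (372,237) in the scene picture. Its red arm points world +y. I'll do a rough localisation of the cap and tank, then move to a wrist view.

```bash
cat >> h.py <<'E'
def toolR(zdir,ydir):
    z=np.array(zdir,float);z/=np.linalg.norm(z);y=np.array(ydir,float);y-=z*(y@z);y/=np.linalg.norm(y)
    return np.c_[np.cross(y,z),y,z]
def plan(pos,Rm,obs=None):
    o=obs or r.get_obs(); R0=R.from_rotvec(o['orientation']).as_matrix()
    s=R0.T@(np.array(pos)-o['tcp_pos'])/0.2; w=R.from_matrix(R0.T@Rm).as_rotvec()/np.pi
    return np.round(np.r_[w,s],4)
def cs_pt(c,sc,o): return (c[0]/sc+o[0],c[1]/sc+o[1])
E
python3 - <<'E'
from h import *
cs=campose('scene');ct=campose('top')
S=lambda a,b:(a/4+320-0.4,b/4+205-.4); S2=lambda a,b:(a/4+190-.4,b/4+160-.4); T=lambda a,b:(a/4+220-.4,b/4+110-.4)
print('red end',tri([(cs,S(318,160)),(ct,T(82,293))]))
print('yel end',tri([(cs,S(103,98)),(ct,T(268,303))]))
print('block top',onz(cs,S(215,106),.095),onz(ct,T(174,291),.095))
print('plunger',tri([(cs,S2(212,72)),(ct,T(643,312))]))
c=onz(ct,[T(485,195),T(720,163),T(752,420),T(512,452)],.07);print(c,c.mean(0))
d=onz(cs,[S2(132,70),S2(387,97),S2(337,348),S2(55,310)],.07);print(d,d.mean(0))
o=r.get_obs();print(R.from_rotvec(o['orientation']).as_matrix())
print(plan([.65,.16,.28],toolR([0,0,-1],[1,0.0,0])))
E
```

```text
red end [0.6549979  0.23721944 0.07396907]
yel end [0.64144451 0.08489947 0.07780608]
block top [[0.64078495 0.16306655 0.095     ]] [[0.65067278 0.15760852 0.095     ]]
plunger [ 0.60745118 -0.20686145  0.18310278]
[[ 0.7293478  -0.09903209  0.07      ]
 [ 0.75102727 -0.29553364  0.07      ]
 [ 0.53541622 -0.30936489  0.07      ]
 [ 0.5145808  -0.11325895  0.07      ]] [ 0.63259302 -0.20429739  0.07      ]
[[ 0.53980527 -0.30607783  0.07      ]
 [ 0.52185251 -0.11212179  0.07      ]
 [ 0.73303119 -0.09179127  0.07      ]
 [ 0.74804783 -0.28892717  0.07      ]] [ 0.6356842  -0.19972951  0.07      ]
[[-9.28360564e-01  3.71680612e-01 -4.31174775e-04]
 [ 3.71680849e-01  9.28359591e-01 -1.34749728e-03]
 [-1.00553378e-04 -1.41122275e-03 -9.99998999e-01]]
[-4.0000e-04  3.0000e-04  3.7880e-01 -2.7199e+00 -1.4224e+00 -3.9140e-01]
```

```bash
python3 -m jog '[0,0,0.15,-0.97,-0.5,-0.4,1, 0,0,0.15,-0.97,-0.5,-0.4,1, 0,0,0.15,-0.97,-0.5,-0.4,1, 0,0,0.15,-0.97,-0.5,-0.4,1, 0,0,0.15,-0.97,-0.5,-0.4,1]'
python3 - <<'E'
from h import *
print(plan([.65,.16,.28],toolR([0,0,-1],[1,-0.09,0])))
E
```

```text
clock: 0.65
tcp_pos: [0.3968, 0.458, 0.2828]
orientation: [1.304, 2.856, -0.001]
contact_force: [0.9, 0.8, 0.7]
grip_width: 0.0856
[ 3.0000e-04  5.0000e-04  2.5580e-01 -1.9553e+00 -1.8900e-02  1.7600e-02]
```

```bash
python3 -m jog '[0,0,0.15,-0.97,-0.01,0,1, 0,0,0.15,-0.97,-0.01,0,1, 0,0,0.15,-0.97,-0.01,0,1, 0,0,0.15,-0.97,-0.01,0,1, 0,0,0.15,-0.97,-0.01,0,1]'
python3 - <<'E'
from h import *
print(plan([.65,.16,.28],toolR([0,0,-1],[1,-0.09,0])))
E
```

```text
clock: 1.15
tcp_pos: [0.5273, 0.3017, 0.2835]
orientation: [1.948, 2.457, -0.002]
contact_force: [-0.5, -0.5, 0.0]
grip_width: 0.0854
[ 0.0012  0.0016  0.1017 -0.8294  0.4357  0.0235]
```

```bash
python3 -m jog '[0,0,0.102,-0.83,0.436,0.02,1, 0,0,0.102,-0.83,0.436,0.02,1, 0,0,0.102,-0.83,0.436,0.02,1, 0,0,0.102,-0.83,0.436,0.02,1, 0,0,0.102,-0.83,0.436,0.02,1, 0,0,0.102,-0.83,0.436,0.02,1]'
python3 - <<'E'
from h import *
o=r.get_obs();print(o['tcp_pos'],o['orientation'],o['qvel'].round(3),o['joints'].round(3))
np.save('o1.npy',o,allow_pickle=True)
im=r.grab_frame('wrist');cv2.imwrite('pics/w1.png',im[:,:,::-1])
cp=campose('wrist',o)
print(proj(cp,[[.65,.16,.095],[.655,.237,.074],[.6414,.085,.078]]))
E
```

```text
clock: 1.75
tcp_pos: [0.6503, 0.1586, 0.2801]
orientation: [2.318, 2.111, -0.002]
contact_force: [0.5, 1.2, -0.1]
grip_width: 0.0853
[0.65027997 0.15861347 0.28011295] [ 2.31792349e+00  2.11135541e+00 -1.96128534e-03] [-0.042 -0.011 -0.043  0.008 -0.008  0.001 -0.004] [-0.665  0.437  0.475  1.501 -0.199  1.251 -0.259]
[[319.68688732 165.72303195]
 [317.7587199   94.93792454]
 [318.4951292  220.80407882]]
```

View pics/w1.png

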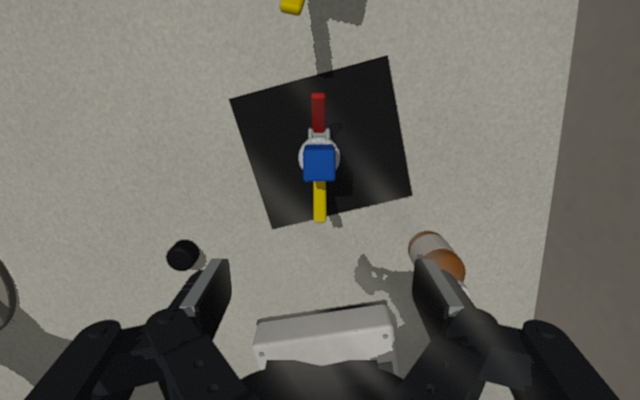

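The cap is at (320,160) in the wrist view with the red arm up-image, as predicted. The bottle is at lower right and the puck at lower left. I'll enlarge the block to fit its pose.

Run:
```python
from h import *
im=cv2.imread('pics/w1.png')[:,:,::-1]
crop(im,270,80,370,240,5,'pics/w1c.png')
hsv=cv2.cvtColor(np.ascontiguousarray(im),cv2.COLOR_RGB2HSV)
m=((hsv[...,0]>100)&(hsv[...,0]<130)&(hsv[...,1]>120)&(hsv[...,2]>120)).astype(np.uint8)
m[:, :270]=0
n,l,st,c=cv2.connectedComponentsWithStats(m);print(st[1:],c[1:])
```

```text
[[303 150  31  30 888]] [[318.14076577 164.48873874]]
```

View pics/w1c.png

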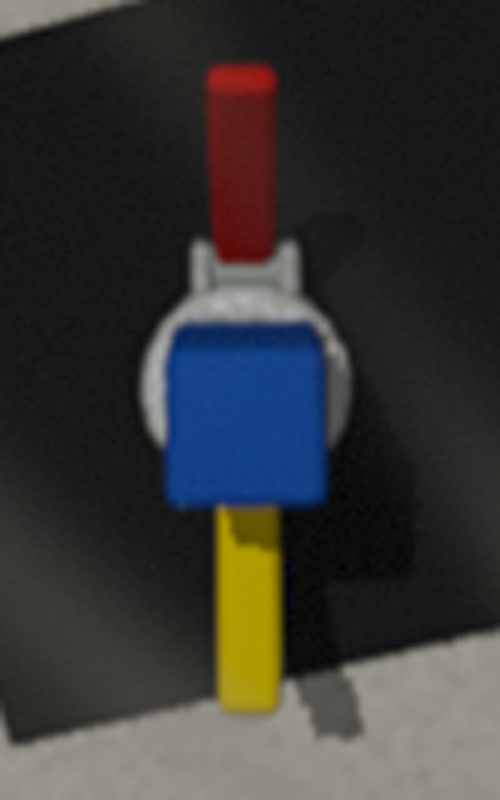

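Run:
```python
from h import *
o=np.load('o1.npy',allow_pickle=True).item();cp=campose('wrist',o)
px=[(a/5+270-.4,b/5+80-.4) for a,b in [(168,349),(327,349),(326,505),(166,505)]]
P=onz(cp,px,.095);print(P,P.mean(0)); print([np.linalg.norm(P[i]-P[i-1]) for i in range(4)])
tips=[(a/5+270-.4,b/5+80-.4) for a,b in [(242,72),(249,700)]]
print(onz(cp,tips,.078))
print('rows: cap dirs', (P[1]-P[0]),(P[2]-P[3]))
c=P.mean(0)
Rt=toolR([0,0,-1],[1,-0.09,0])
for z in (.18,.003+.069-.0187+.001): print(plan([c[0],c[1],z],Rt))
```

```text
[[0.63324308 0.18043799 0.095     ]
 [0.6689602  0.17712078 0.095     ]
 [0.66587121 0.14076202 0.095     ]
 [0.62877028 0.14421926 0.095     ]] [0.64921119 0.16063501 0.095     ]
[np.float64(0.03649386070203694), np.float64(0.03587082877455915), np.float64(0.036489742408209416), np.float64(0.03726166383798041)]
[[0.6553991  0.23801693 0.078     ]
 [0.6427028  0.08654233 0.078     ]]
rows: cap dirs [ 0.03571712 -0.00331721  0.        ] [ 0.03710093 -0.00345725  0.        ]
[ 1.100e-03  1.300e-03 -2.000e-04  2.100e-03 -3.600e-03  5.007e-01]
[ 1.1000e-03  1.3000e-03 -2.0000e-04  4.7000e-03 -5.7000e-03  1.1292e+00]
```

```bash
python3 -m jog '[0.001,0.001,0,0.003,-0.005,0.5,1, 0.001,0.001,0,0.003,-0.005,0.5,1, 0.001,0.001,0,0.003,-0.005,0.5,1, 0.001,0.001,0,0.003,-0.005,0.5,1]'
python3 - <<'E'
from h import *
o=r.get_obs();print(o['tcp_pos'],o['qvel'].round(3))
im=r.grab_frame('wrist');crop(im,150,50,470,290,2.5,'pics/w2.png')
print(plan([.6493,.161,.0560],toolR([0,0,-1],[1,-0.09,0])))
E
```

```text
clock: 2.2
tcp_pos: [0.6481, 0.1627, 0.1805]
orientation: [-2.317, -2.122, 0.003]
contact_force: [1.4, 0.2, 0.5]
grip_width: 0.0853
[0.6481126  0.16265398 0.18047483] [ 0.007 -0.036  0.03  -0.058  0.003 -0.     0.001]
[ 7.000e-04 -1.000e-04  4.000e-04 -7.400e-03 -2.900e-03  6.318e-01]
```

View pics/w2.png

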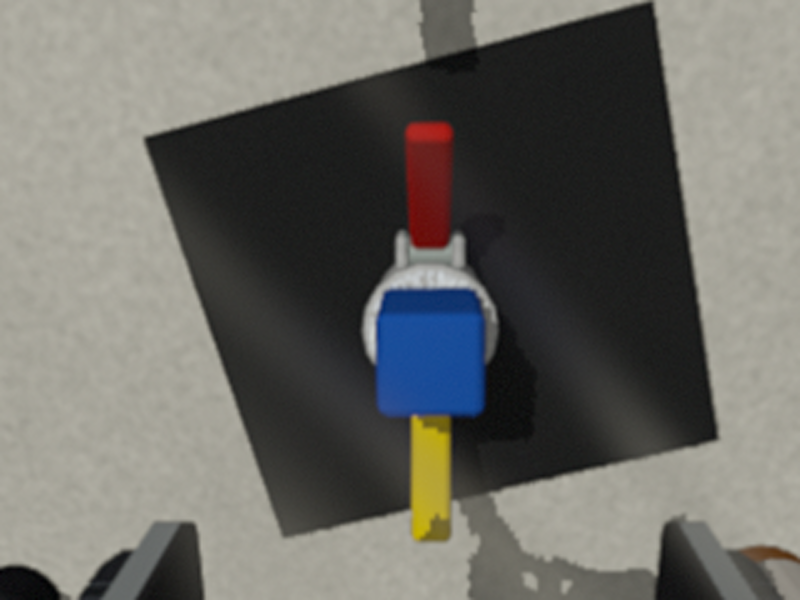

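The block at (430,365) is centred between the fingers. Next I descend and grip.

```bash
python3 -m jog '[0,0,0,-0.007,-0.003,0.3,1, 0,0,0,-0.007,-0.003,0.6,1, 0,0,0,-0.007,-0.003,0.63,1, 0,0,0,-0.007,-0.003,0.63,1, 0,0,0,-0.007,-0.003,0.63,0, 0,0,0,-0.007,-0.003,0.63,0, 0,0,0,-0.007,-0.003,0.63,0, 0,0,0,-0.007,-0.003,0.63,0, 0,0,0,-0.007,-0.003,0.63,0, 0,0,0,-0.007,-0.003,0.63,0]' 90
```

```text
clock: 3.25
tcp_pos: [0.6506, 0.1617, 0.0593]
orientation: [2.316, 2.12, 0.008]
contact_force: [-3.0, 0.0, 11.4]
grip_width: 0.035
```

```bash
python3 -m jog '[0,0,0,0,0,-0.2,0, 0,0,0,0,0,-0.4,0, 0,0,0,0,0,-0.6,0, 0,0,0,0,0,-0.6,0, 0,0,0,0,0,-0.6,0]'
python3 - <<'E'
from h import *
o=r.get_obs();np.save('o3.npy',o,allow_pickle=True);print(o['tcp_pos'],o['orientation'],o['contact_force'],o['moment'],o['grip_width'])
im=r.grab_frame('wrist');cv2.imwrite('pics/w3.png',im[:,:,::-1])
im=r.grab_frame('scene');crop(im,280,140,440,260,5,'pics/s3.png')
E
```

```text
clock: 3.75
tcp_pos: [0.6498, 0.1615, 0.1798]
orientation: [2.316, 2.12, 0.01]
contact_force: [-1.2, 0.7, -6.3]
grip_width: 0.0346
[0.64984816 0.16148572 0.17980772] [2.3158105  2.11969524 0.0095369 ] [-1.15671612  0.719533   -6.33383213] [ 0.04640176  0.08570084 -0.00072662] 0.0346158720762713
```

View pics/w3.png

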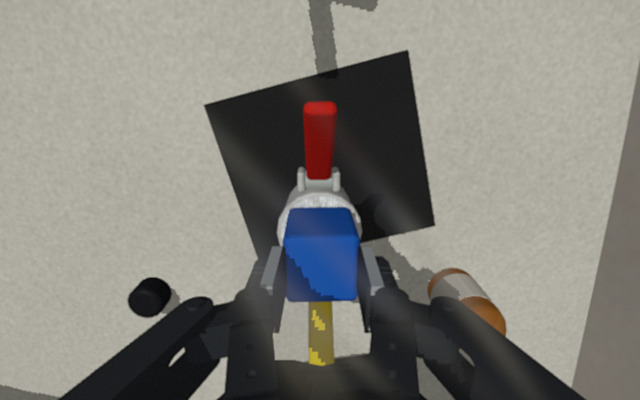

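View pics/s3.png

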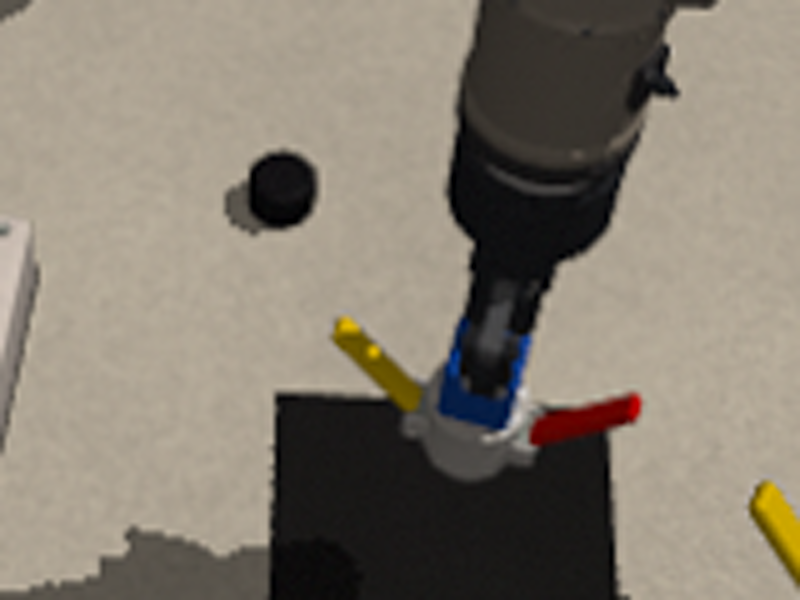

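The cap is held upright with both arms raised; it weighs about 6 N. Next I raise it and go past the adaptor to view that with the wrist camera.

```bash
python3 -m jog '[0,0,0,0,0,-0.3,0, 0,0,0,-0.1,0,-0.6,0, 0,0,0,-0.35,0,-0.7,0, 0,0,0,-0.6,0,-0.7,0, 0,0,0,-0.85,0,-0.7,0, 0,0,0,-1,0,-0.7,0]'
python3 - <<'E'
from h import *
print(plan([.62,-.30,.33],toolR([0,0,-1],[1,0.065,0])))
E
```

```text
clock: 4.45
tcp_pos: [0.629, -0.0404, 0.3154]
orientation: [-2.317, -2.12, 0.001]
contact_force: [0.2, -0.9, -6.1]
grip_width: 0.0345
[-5.0000e-04 -1.0000e-04 -4.8900e-02 -1.2971e+00  7.0000e-02 -7.3200e-02]
```

```bash
python3 -m jog '[0,0,-0.049,-0.25,0,-0.07,0, 0,0,-0.049,-0.5,0,-0.07,0, 0,0,-0.049,-0.75,0,-0.07,0, 0,0,-0.049,-1,0,-0.07,0, 0,0,-0.049,-1,0,-0.07,0, 0,0,-0.049,-1,0,-0.07,0]'
python3 - <<'E'
from h import *
o=r.get_obs();np.save('o4.npy',o,allow_pickle=True);print(o['tcp_pos'],o['qvel'].round(3),o['joints'].round(2))
im=r.grab_frame('wrist');cv2.imwrite('pics/w4.png',im[:,:,::-1])
print(plan([.62,-.32,.33],toolR([0,0,-1],[1,0.065,0])))
E
```

```text
clock: 5.05
tcp_pos: [0.6094, -0.2421, 0.3271]
orientation: [-2.151, -2.284, 0.006]
contact_force: [1.0, 1.8, -5.9]
grip_width: 0.0343
[ 0.60936291 -0.24208234  0.32708244] [-0.048 -0.007 -0.055 -0.003 -0.022  0.005 -0.011] [-0.12  0.4   0.58  1.47 -0.22  1.34  0.53]
[-1.60e-03 -6.00e-04 -3.00e-04 -4.05e-01  2.20e-02 -1.51e-02]
```

View pics/w4.png

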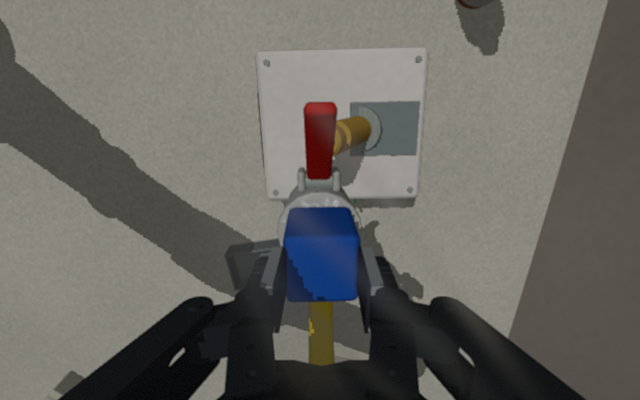

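```bash
python3 -m jog '[0,0,0,-0.1,-0.2,0,0, 0,0,0,-0.2,-0.4,0,0, 0,0,0,-0.25,-0.45,0,0, 0,0,0,-0.25,-0.45,0,0, 0,0,0,-0.25,-0.45,0,0]'
python3 - <<'E'
from h import *
o=r.get_obs();np.save('o5.npy',o,allow_pickle=True);print(o['tcp_pos'],o['qvel'].round(3),o['joints'].round(2))
im=r.grab_frame('wrist');cv2.imwrite('pics/w5.png',im[:,:,::-1])
E
python3 -m jog '[0,0,0,0,0.2,0,0, 0,0,0,0,0.4,0,0, 0,0,0,0,0.65,0,0, 0,0,0,0,0.75,0,0, 0,0,0,0,0.75,0,0, 0,0,0,0,0.75,0,0]'
python3 - <<'E'
from h import *
o=r.get_obs();np.save('o6.npy',o,allow_pickle=True);print(o['tcp_pos'],o['qvel'].round(3),o['joints'].round(2))
im=r.grab_frame('wrist');cv2.imwrite('pics/w6.png',im[:,:,::-1])
E
```

```text
clock: 5.6
tcp_pos: [0.5247, -0.2929, 0.327]
orientation: [-2.143, -2.289, 0.002]
contact_force: [1.2, 0.2, -5.0]
grip_width: 0.0342
[ 0.52474516 -0.29292938  0.32695032] [-0.013  0.013 -0.021 -0.014 -0.002  0.002  0.001] [-0.06  0.3   0.61  1.6  -0.17  1.3   0.64]
clock: 6.25
tcp_pos: [0.6758, -0.2804, 0.3243]
orientation: [-2.136, -2.292, 0.004]
contact_force: [-1.6, -0.2, -5.4]
grip_width: 0.0343
[ 0.67582485 -0.28040141  0.32432919] [ 0.013 -0.036  0.032  0.026  0.007  0.001  0.002] [-0.03  0.56  0.57  1.25 -0.29  1.42  0.59]
```

View pics/w5.png

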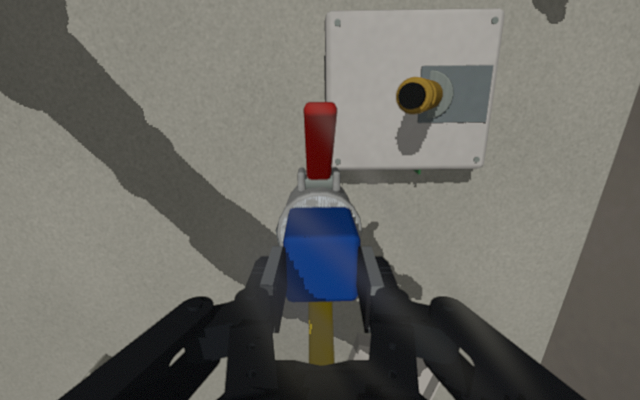

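View pics/w6.png

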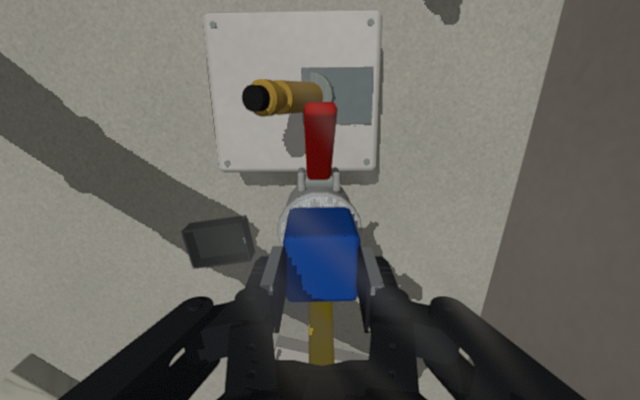

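Both views show the tank fully: the plunger is at (412,95) in w5 and (256,98) in w6. I'll crop these to pick tank corners and plunger outlines.

Run:
```python
from h import *
a=cv2.imread('pics/w5.png')[:,:,::-1];b=cv2.imread('pics/w6.png')[:,:,::-1]
crop(a,315,0,515,190,4,'pics/w5c.png');crop(b,195,0,395,190,4,'pics/w6c.png')
```

```text
(no output)
```

View pics/w5c.png

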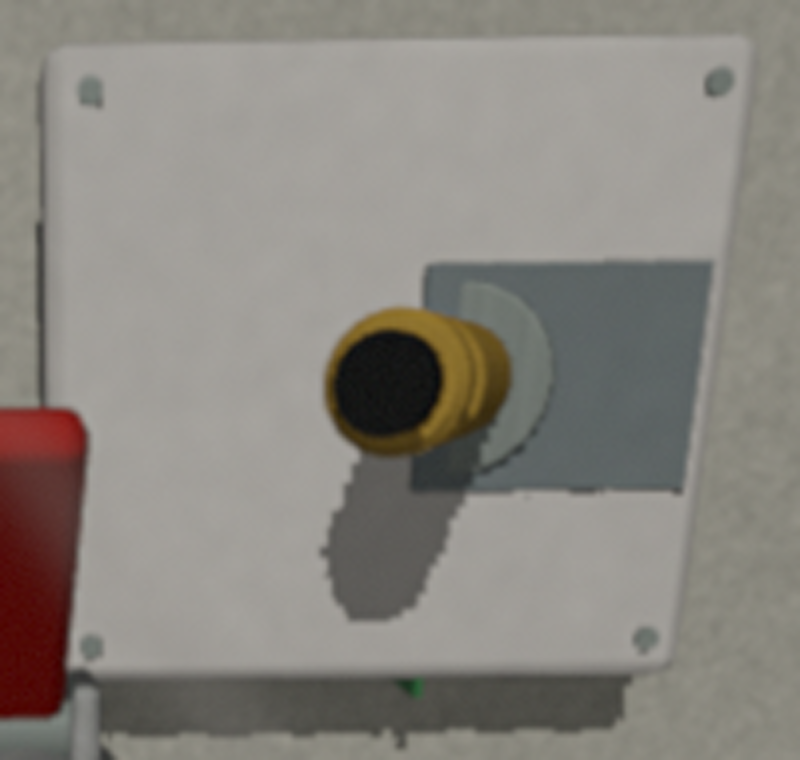

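View pics/w6c.png

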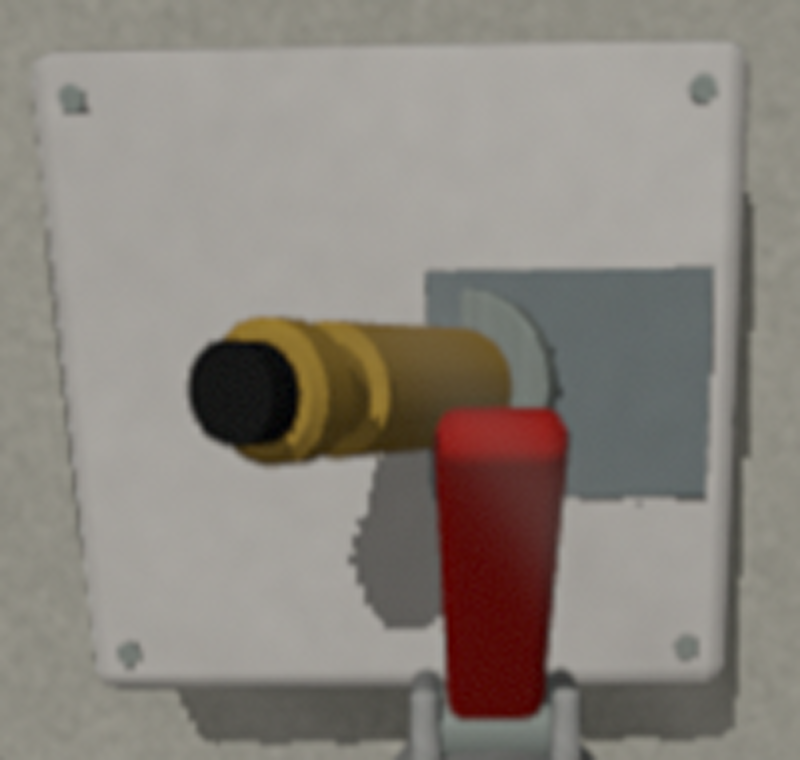

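```bash
cat > fit.py <<'E'
from h import *
from scipy.optimize import least_squares
cp5=campose('wrist',np.load('o5.npy',allow_pickle=True).item());cp6=campose('wrist',np.load('o6.npy',allow_pickle=True).item())
f5=lambda a:np.array(a,float)/4+[315,0]-.375; f6=lambda a:np.array(a,float)/4+[195,0]-.375
s5=f5([(90,92),(719,81),(645,639),(91,647)]);s6=f6([(72,99),(703,89),(686,647),(130,655)])
S=np.array([[-1,1],[1,1],[1,-1],[-1,-1]])
c=np.cos(np.radians(25));s=np.sin(np.radians(25))
RA=np.c_[[c,0,s],[0,1,0],[-s,0,c]]
def Tank(p):
    yw=p[2];return R.from_euler('z',yw).as_matrix(),np.array([p[0],p[1],0])
def adap(p,P):
    Rt,t=Tank(p);return (np.atleast_2d(P)@RA.T+[-.008,0,.135])@Rt.T+t
th=np.linspace(0,2*np.pi,73)
def cyl(r1,z1,r2,z2): return np.r_[[(r1*np.cos(a),r1*np.sin(a),z1) for a in th],[(r2*np.cos(a),r2*np.sin(a),z2) for a in th]]
def ext(q): return dict(l=q[:,0].min(),r=q[:,0].max(),t=q[:,1].min(),b=q[:,1].max())
E5=lambda v,k:(v/4+(315 if k in'lr' else 0)-.375); E6=lambda v,k:(v/4+(195 if k in'lr' else 0)-.375)
def res(p,full=False):
    Rt,t=Tank(p); out=[]
    W=np.c_[S*[p[4],p[5]],np.full(4,.07)]@Rt.T+t
    off=[p[6],p[7]]
    out+=list((proj(cp5,W)-s5).ravel());out+=list((proj(cp6,W)-s6).ravel())
    bl=adap(p,cyl(.0125,.04,.0125,.04+p[3]));lip=adap(p,cyl(.018,.025,.018,.037))
    e=ext(proj(cp5,bl));out+=[e[k]-E5(v,k) for k,v in dict(l=333,t=330,b=438,r=443).items()]
    e=ext(proj(cp6,bl));out+=[e[k]-E6(v,k) for k,v in dict(l=190,t=338,b=446,r=298).items()]
    e=ext(proj(cp5,lip));out+=[e[k]-E5(v,k) for k,v in dict(l=325,t=308,b=457).items()]
    e=ext(proj(cp6,lip));out+=[e[k]-E6(v,k) for k,v in dict(t=317,b=464).items()]
    return np.array(out)
if __name__=='__main__':
    f=least_squares(res,[.633,-.202,.065,.012,.1,.09,0,0],loss='soft_l1');print(f.x.round(4));print(res(f.x).round(2))
    p=f.x;o=adap(p,[0,0,0])[0];print('adaptor origin',o,'end',adap(p,[0,0,.04])[0]);print('axis',adap(p,[0,0,1])[0]-o)
    np.save('fit.npy',p)
E
python3 fit.py
```

```text
[ 0.6341 -0.2052  0.0845  0.0103  0.0951  0.0853  0.      0.    ]
[-0.18 -0.24 -0.23  0.23  0.12 -0.11 -0.15 -0.08  0.1  -0.1  -0.1  -0.4
 -0.03  0.02 -0.05 -0.41 -0.22 -0.22  0.14  0.5   0.13  0.07  0.47  0.78
 -0.75 -0.33  0.39 -0.39  0.9 ]
adaptor origin [ 0.62611933 -0.20582582  0.135     ] end [ 0.60927493 -0.20725276  0.17125231]
axis [-0.42110995 -0.03567363  0.90630779]
```

Run:
```python
from h import *
b=cv2.imread('pics/w6.png')[:,:,::-1]
c=np.load('o6.npy',allow_pickle=True).item();cp=campose('wrist',c)
Rt=R.from_rotvec(c['orientation']).as_matrix()
dz=.0563
def cap(P): # cap->tool: z=-toolz, x=tool y, y = tool x
    P=np.array(P,float);return (np.c_[P[:,1],P[:,0],dz-P[:,2]])@Rt.T+c['tcp_pos']
pts=[(a,bb,z) for z in(.092,.046) for a in(-.019,.019) for bb in(-.019,.019)]
q=proj(cp,cap(pts));print(q)
arm=[[0,.027+.065*np.cos(np.radians(50)-a),.02+.065*np.sin(np.radians(50)-a)] for a in(0,.1,.25)]
print(proj(cp,cap(arm)))
im=np.ascontiguousarray(b[:,:,::-1]).copy();im=cv2.resize(im[90:310,255:385],None,fx=4.5,fy=4.5,interpolation=cv2.INTER_CUBIC).copy() if 0 else im
big=cv2.resize(im[90:310,240:400],None,fx=2.7,fy=2.7,interpolation=cv2.INTER_CUBIC)
for u,v in q: cv2.circle(big,(int((u-240+.5)*2.7),int((v-90+.5)*2.7)),3,(0,255,0),1)
th=np.linspace(0,6.28,60)
for rr,z in((.027,.046),):
  for u,v in proj(cp,cap([(rr*np.cos(t),rr*np.sin(t),z) for t in th])): cv2.circle(big,(int((u-240+.5)*2.7),int((v-90+.5)*2.7)),1,(0,0,255),-1)
cv2.imwrite('pics/w6d.png',big)
```

```text
[[281.86345716 301.63502571]
 [278.72113671 233.40154975]
 [356.59789635 301.74070364]
 [359.58641214 233.5099307 ]
 [290.27921313 257.16706373]
 [288.40413707 201.50470641]
 [349.15497439 257.24690764]
 [350.97494809 201.58621161]]
[[319.37542428 120.84534288]
 [319.42594651 110.26161204]
 [319.50952792  96.86685965]]
```

View pics/w6d.png

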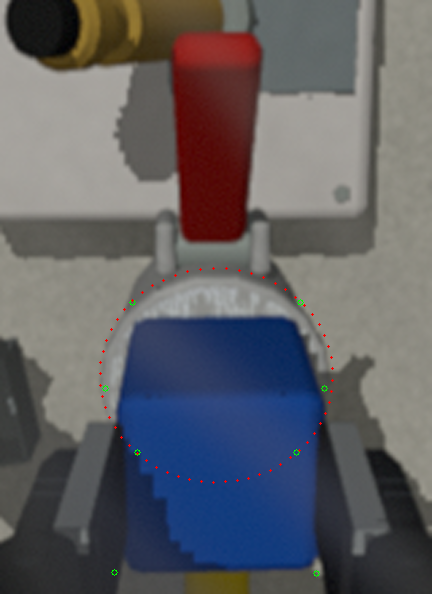

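```bash
cat > ov.py <<'E'
from h import *
import sys
def overlay(img,cp,capf,box,s,fn,a0=.12,a1=.12):
    x0,y0,x1,y1=box
    big=cv2.resize(img[y0:y1,x0:x1],None,fx=s,fy=s,interpolation=cv2.INTER_CUBIC)
    def line(P,col):
        q=proj(cp,capf(P)); q=((q-[x0,y0]+.5)*s*8).astype(int)
        cv2.polylines(big,[q.reshape(-1,1,2)],False,col,1,cv2.LINE_AA,3)
    h=.019
    for z in(.092,.046): line([(-h,-h,z),(h,-h,z),(h,h,z),(-h,h,z),(-h,-h,z)],(0,255,0))
    for a,b in((-h,-h),(h,-h),(h,h),(-h,h)): line([(a,b,.046),(a,b,.092)],(0,255,0))
    th=np.linspace(0,2*np.pi,61)
    for rr,z in((.027,.046),(.027,.04),(.0245,0)): line([(rr*np.cos(t),rr*np.sin(t),z) for t in th],(255,0,255))
    for sg,a in((1,a0),(-1,a1)):
        al=np.radians(50)-a
        for l0 in(.004,-.004):
            def P(l,x): return (x,sg*(.027+l*np.cos(al)-l0*np.sin(al)),.02+l*np.sin(al)+l0*np.cos(al))
            line([P(.075,-.008),P(.075,.008),P(.02,.008),P(.02,-.008),P(.075,-.008)],(255,255,0))
    cv2.imwrite(fn,big)
E
python3 - <<'E'
from ov import *
t=np.array([.6493,.1610,.003]);yw=np.arctan2(-.09,1)
Rz=R.from_euler('z',yw).as_matrix();cf=lambda P:np.array(P,float)@Rz.T+t
o=np.load('o1.npy',allow_pickle=True).item()
overlay(cv2.imread('pics/w1.png'),campose('wrist',o),cf,(270,80,370,240),4.5,'pics/ov1.png')
o2=dict(tcp_pos=np.array([.6481126,.16265398,.18047483]),orientation=np.array([-2.317,-2.122,.003]))
im=cv2.imread('pics/w2.png'); im=cv2.resize(im,(320,240),interpolation=cv2.INTER_AREA);full=np.zeros((400,640,3),np.uint8);full[50:290,150:470]=im
overlay(full,campose('wrist',o2),cf,(260,80,380,280),3,'pics/ov2.png')
E
```

```text
(no output)
```

View pics/ov1.png

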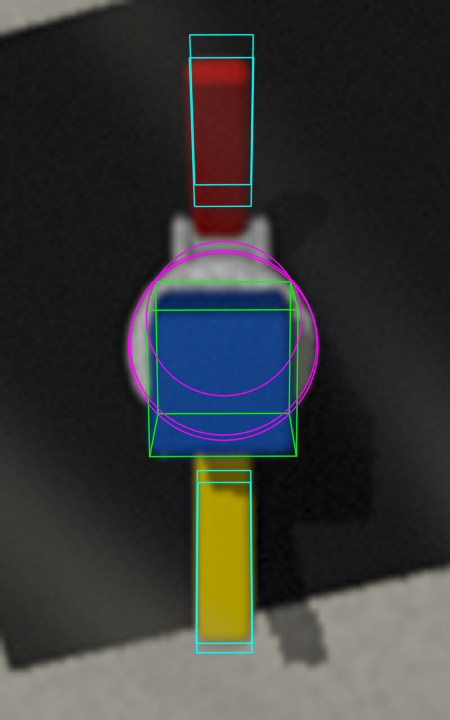

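View pics/ov2.png

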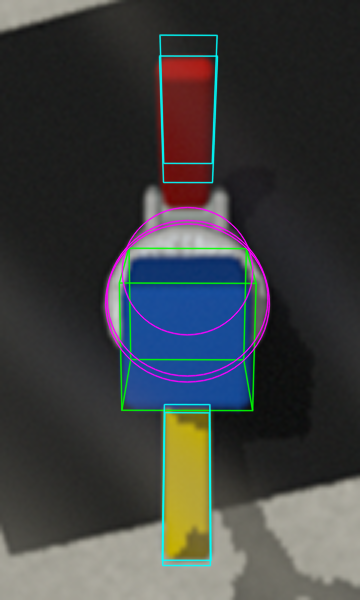

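Run:
```python
from ov import *
c=np.load('o6.npy',allow_pickle=True).item();cp=campose('wrist',c)
Rt=R.from_rotvec(c['orientation']).as_matrix()
ims=[]
for dz,dx,tilt in((.0563,0,0),(.0563,-.002,0),(.0563,-.001,2)):
    def cap(P):
        P=np.array(P,float)@np.array([[0,1,0],[1,0,0],[0,0,-1.]]).T
        P=P+[0,0,.069]; P=P@R.from_euler('y',tilt,degrees=True).as_matrix().T
        return (P+[dx,0,dz-.069])@Rt.T+c['tcp_pos']
    overlay(cv2.imread('pics/w6.png'),cp,cap,(270,90,370,305),2.6,'pics/t.png',.1,.1);ims.append(cv2.imread('pics/t.png'))
cv2.imwrite('pics/ov6.png',np.hstack(ims))
```

```text
(no output)
```

View pics/ov6.png

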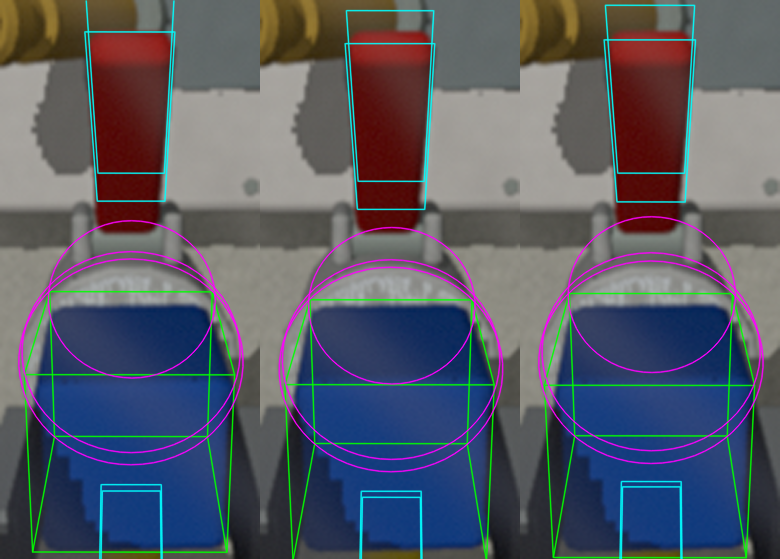

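```bash
cat > tgt.py <<'E'
from fit import *
p=np.load('fit.npy')
A0=adap(p,[0,0,0])[0];ax=adap(p,[1,0,0])[0]-A0;ay=adap(p,[0,1,0])[0]-A0;az=adap(p,[0,0,1])[0]-A0
RT=toolR(-az,ax)
M=np.array([-.0013,0,.0563])
def tcp_for(h,dx=0,dy=0): return A0+az*h+ax*dx+ay*dy-RT@M
def tool_in_adaptor(o): # mouth position in adaptor frame + axis tilt
    R0=R.from_rotvec(o['orientation']).as_matrix();m=o['tcp_pos']+R0@M-A0
    return np.array([m@ax,m@ay,m@az]), np.array([-R0[:,2]@ax,-R0[:,2]@ay])
def fa(o): f=o['contact_force'];return np.array([f@ax,f@ay,f@az])
E
python3 - <<'E'
from tgt import *
print(RT,tcp_for(.12)); print(plan(tcp_for(.12),RT))
E
```

```text
[[-8.44109907e-02  9.03073196e-01  4.21109947e-01]
 [ 9.96431024e-01  7.65023382e-02  3.56736262e-02]
 [-6.93889390e-18  4.22618262e-01 -9.06307787e-01]] [ 0.55176791 -0.21081972  0.29478206]
[-1.411e-01 -1.000e-04 -5.200e-03  3.940e-01 -5.888e-01  1.573e-01]
```

```bash
python3 -m jog '[-0.045,0,-0.002,0.12,-0.2,0.03,0, -0.09,0,-0.004,0.25,-0.4,0.08,0, -0.141,0,-0.005,0.394,-0.589,0.157,0, -0.141,0,-0.005,0.394,-0.589,0.157,0, -0.141,0,-0.005,0.394,-0.589,0.157,0]'
python3 - <<'E'
from tgt import *
o=r.get_obs();print(o['joints'].round(2),tool_in_adaptor(o),fa(o))
im=r.grab_frame('wrist');cv2.imwrite('pics/w7.png',im[:,:,::-1]);np.save('o7.npy',o,allow_pickle=True)
im=r.grab_frame('scene');crop(im,180,130,340,250,5,'pics/s7.png')
print(plan(tcp_for(.065),RT))
E
```

```text
clock: 6.8
tcp_pos: [0.5421, -0.2085, 0.2901]
orientation: [1.913, 2.073, 0.461]
contact_force: [0.7, -0.6, -5.0]
grip_width: 0.0346
[-0.14  0.03  0.54  2.02 -0.32  0.74  0.68] (array([-0.01087498,  0.00349842,  0.11975317]), array([ 0.00647271, -0.00703908])) [-1.45962919 -0.62167168 -4.78340045]
[ 2.000e-04 -5.000e-04 -7.000e-04 -1.800e-03  8.100e-03  2.815e-01]
```

View pics/w7.png

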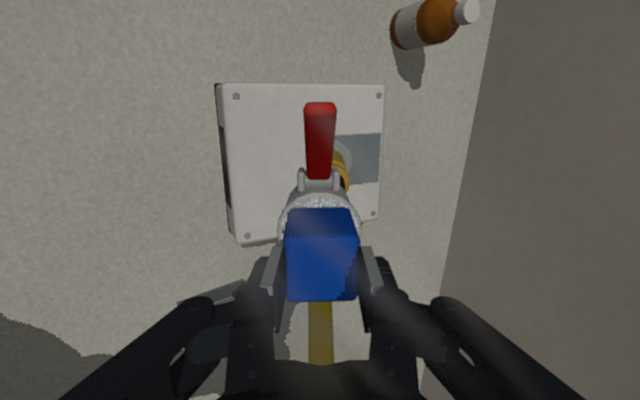

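View pics/s7.png

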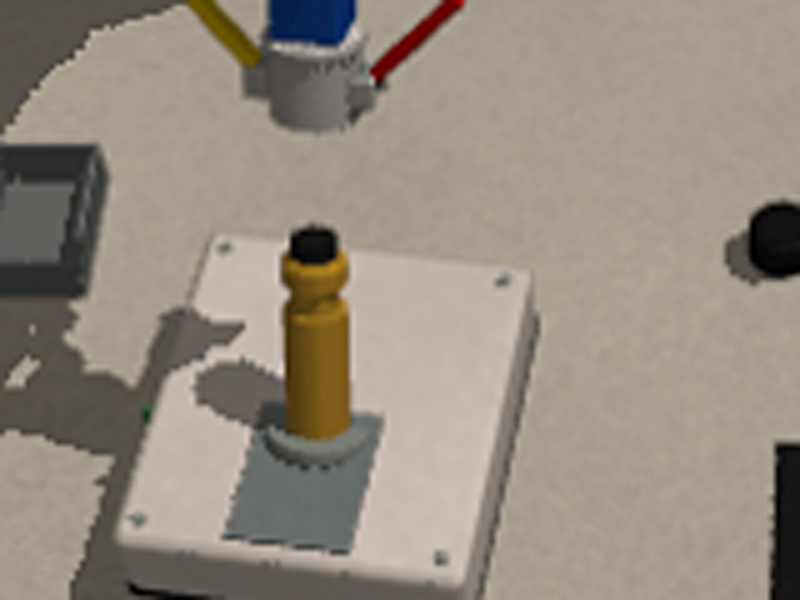

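Run:
```python
from tgt import *
o=np.load('o7.npy',allow_pickle=True).item();cp=campose('wrist',o)
Rt,t=Tank(p);W=np.c_[S*[p[4],p[5]],np.full(4,.07)]@Rt.T+t
print(proj(cp,W))
im=cv2.imread('pics/w7.png')[:,:,::-1];crop(im,210,75,395,250,4,'pics/w7c.png')
cs=campose('scene')
print(proj(cs,adap(p,[[0,0,.04+.0103],[0,0,-.07]])), 's7 crop px', (proj(cs,adap(p,[[0,0,.04+.0103],[0,0,-.07]]))-[180,130]+.5)*5)
m=o['tcp_pos']+R.from_rotvec(o['orientation']).as_matrix()@M
o2=r.get_obs();m2=o2['tcp_pos']+R.from_rotvec(o2['orientation']).as_matrix()@M
print((proj(cs,np.array([m,m2]))-[180,130]+.5)*5, tool_in_adaptor(o2),fa(o2))
```

```text
[[235.42665902  95.60071624]
 [378.39776498  94.90054949]
 [372.75919623 213.17019412]
 [247.03094882 235.62331104]]
[[242.07043222 177.33060722]
 [243.16101656 214.92185183]] s7 crop px [[312.8521611  239.1530361 ]
 [318.30508278 427.10925916]]
[[321.72079072 113.41788466]
 [311.14335904 117.33057442]] (array([-0.00161525,  0.0003608 ,  0.1213062 ]), array([-0.00074675, -0.00147115])) [-1.50700052 -0.86489429 -5.0427064 ]
```

View pics/w7c.png

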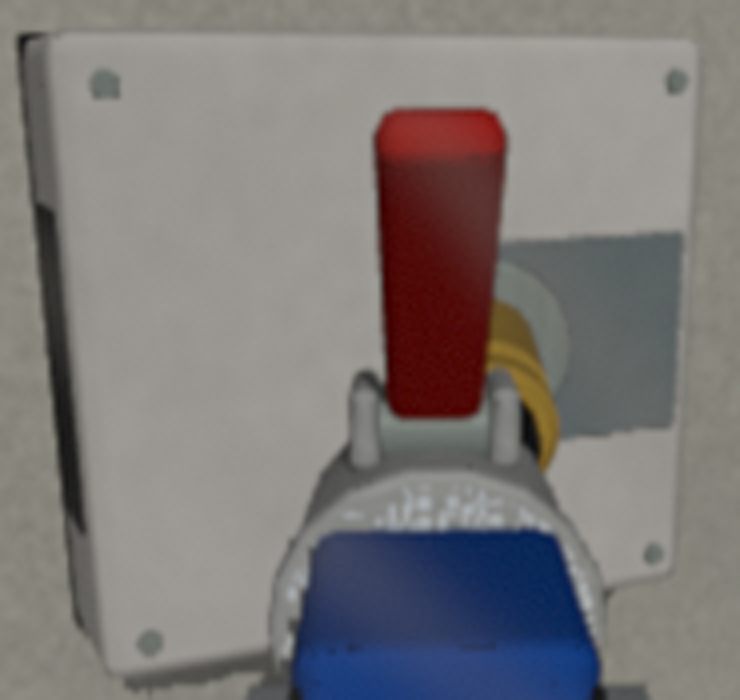

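Predicted screw positions match the tilted view within 0.5 px, so alignment is good. Next I approach along the axis.

```bash
python3 -m jog '[0,0,0,-0.002,0.008,0.12,0, 0,0,0,-0.002,0.008,0.24,0, 0,0,0,-0.002,0.008,0.34,0, 0,0,0,-0.002,0.008,0.34,0, 0,0,0,-0.002,0.008,0.34,0, 0,0,0,-0.002,0.008,0.34,0]'
python3 - <<'E'
from tgt import *
o=r.get_obs();print(tool_in_adaptor(o),fa(o),o['moment'])
print(plan(tcp_for(.03),RT),plan(tcp_for(0.0),RT))
im=r.grab_frame('wrist');crop(im,210,75,395,250,4,'pics/w8c.png')
im=r.grab_frame('scene');crop(im,180,130,340,250,5,'pics/s8.png')
E
```

```text
clock: 7.5
tcp_pos: [0.5807, -0.2093, 0.236]
orientation: [1.902, 2.066, 0.462]
contact_force: [0.1, -0.4, -5.5]
grip_width: 0.0346
(array([ 0.00152912, -0.00096155,  0.05445509]), array([-0.00275281, -0.00023192])) [-2.26396516 -0.41144183 -5.06338147] [-0.06229122  1.0440302   0.01386161]
[ 9.000e-04 -1.000e-04 -7.000e-04  4.800e-03 -7.200e-03  1.223e-01] [ 9.000e-04 -1.000e-04 -7.000e-04  4.800e-03 -7.600e-03  2.723e-01]
```

View pics/s8.png

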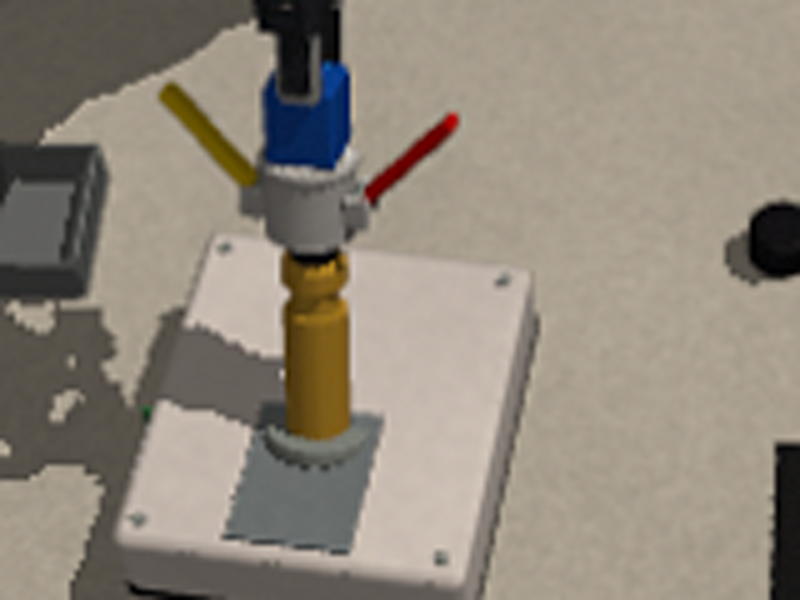

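View pics/w8c.png

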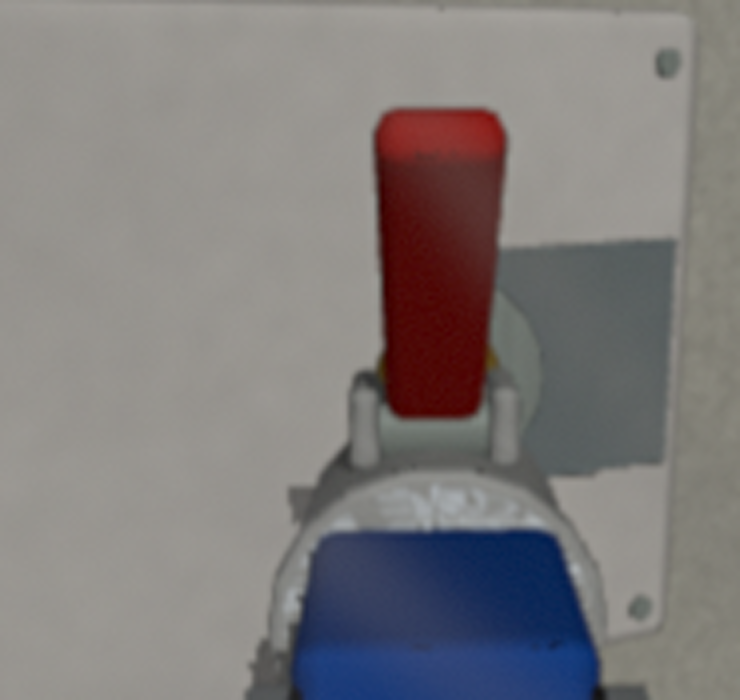

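Run:
```python
from tgt import *
from ov import overlay
o=r.get_obs();R0=R.from_rotvec(o['orientation']).as_matrix();print(tool_in_adaptor(o),fa(o))
def cap(P):
    P=np.array(P,float)@np.array([[0,1,0],[1,0,0],[0,0,-1.]]).T
    return (P+M)@R0.T+o['tcp_pos']
im=r.grab_frame('scene')[:,:,::-1].copy()
cs=campose('scene')
overlay(im,cs,cap,(205,135,285,220),7,'pics/ovs8.png',.1,.1)
big=cv2.imread('pics/ovs8.png')
for rr,z in((.018,.037),(.018,.008),(.0125,.025),(.0125,.05)):
    q=proj(cs,adap(p,[(rr*np.cos(t),rr*np.sin(t),z) for t in th])); q=((q-[205,135]+.5)*7*8).astype(int)
    cv2.polylines(big,[q.reshape(-1,1,2)],False,(255,0,0),1,cv2.LINE_AA,3)
cv2.imwrite('pics/ovs8.png',big)
```

```text
(array([ 0.00124417, -0.00068152,  0.05446763]), array([-0.00286514, -0.00062888])) [-2.87407139  0.10717622 -5.3488764 ]
```

View pics/ovs8.png

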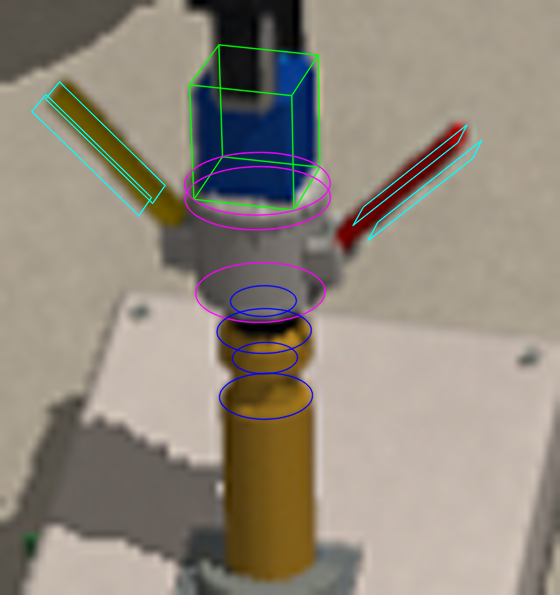

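The overlay agrees within about 1 mm. Next I insert slowly, down to about 20 mm above home.

```bash
python3 -m jog '[0.001,0,-0.001,0.004,-0.007,0.02,0, 0.001,0,-0.001,0.004,-0.007,0.04,0, 0.001,0,-0.001,0.004,-0.007,0.06,0, 0.001,0,-0.001,0.004,-0.007,0.08,0, 0.001,0,-0.001,0.004,-0.007,0.1,0, 0.001,0,-0.001,0.004,-0.007,0.12,0, 0.001,0,-0.001,0.004,-0.007,0.14,0, 0.001,0,-0.001,0.004,-0.007,0.16,0, 0.001,0,-0.001,0.004,-0.007,0.17,0, 0.001,0,-0.001,0.004,-0.007,0.17,0]'
python3 - <<'E'
from tgt import *
o=r.get_obs();print(tool_in_adaptor(o),fa(o),o['moment'],o['grip_width'])
print(plan(tcp_for(.0),RT))
im=r.grab_frame('scene');crop(im,180,130,340,250,5,'pics/s9.png')
E
```

```text
clock: 8.65
tcp_pos: [0.5937, -0.2068, 0.2041]
orientation: [1.901, 2.071, 0.459]
contact_force: [2.7, -1.0, -5.7]
grip_width: 0.0344
(array([-0.00013712,  0.0004628 ,  0.01997599]), array([ 0.00031601, -0.00075854])) [-0.02507209 -1.21728505 -6.24514568] [-0.05626573  0.22841961  0.01410599] 0.03441710676174498
[-0.0001 -0.0002  0.0003 -0.0022  0.0006  0.0999]
```

View pics/s9.png

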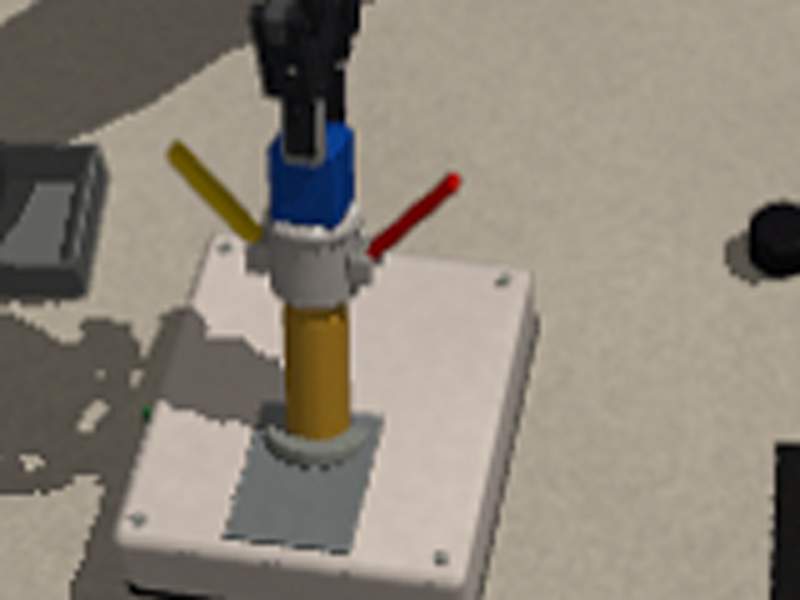

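The cap has slid over the lip with no side load. Next I push against the seal in small steps.

```bash
python3 -m jog '[0,0,0,-0.002,0,0.015,0, 0,0,0,-0.002,0,0.03,0, 0,0,0,-0.002,0,0.045,0, 0,0,0,-0.002,0,0.06,0, 0,0,0,-0.002,0,0.075,0, 0,0,0,-0.002,0,0.075,0]' 110
python3 - <<'E'
from tgt import *
o=r.get_obs();print(tool_in_adaptor(o),fa(o),o['moment'],o['grip_width'])
print(plan(tcp_for(.0),RT))
E
```

```text
clock: 9.3
tcp_pos: [0.6001, -0.2068, 0.1906]
orientation: [1.901, 2.071, 0.459]
contact_force: [-0.4, -0.1, -1.6]
grip_width: 0.0338
(array([-1.10936289e-04, -8.17538698e-05,  5.05559477e-03]), array([ 0.00013878, -0.00069125])) [-1.04105801 -0.04198266 -1.25761559] [0.11517158 0.5665384  0.12284568] 0.033776856485682925
[-0.     -0.0002  0.0003  0.0006  0.0005  0.0253]
```

```bash
python3 -m jog '[0,0,0,0,0,0.008,0, 0,0,0,0,0,0.015,0, 0,0,0,0,0,0.021,0]'
python3 -m jog '[0,0,0,0,0,0.005,0, 0,0,0,0,0,0.01,0]'
python3 - <<'E'
from tgt import *
o=r.get_obs();print(tool_in_adaptor(o),fa(o),o['moment'],o['grip_width'])
E
```

```text
clock: 9.6
tcp_pos: [0.6018, -0.2068, 0.1871]
orientation: [1.901, 2.07, 0.46]
contact_force: [-4.9, 1.6, 4.8]
grip_width: 0.0338
clock: 9.8
tcp_pos: [0.6022, -0.2069, 0.1863]
orientation: [1.902, 2.07, 0.462]
contact_force: [-18.1, 4.5, 21.9]
grip_width: 0.0341
(array([ 4.46276074e-05, -2.37980376e-04,  2.47211409e-04]), array([-0.00078814, -0.00191949])) [-6.78840456  5.98282375 27.33125953] [1.00330093 1.88609575 0.52722671] 0.034093061522349415
```

```bash
python3 -m jog '[0,0,0,0,0,0.006,0, 0,0,0,0,0,0.008,0]'
python3 - <<'E'
from tgt import *
o=r.get_obs();print(tool_in_adaptor(o),fa(o),o['moment'],o['grip_width'])
im=r.grab_frame('scene');crop(im,180,130,340,250,5,'pics/s10.png')
im=r.grab_frame('wrist');cv2.imwrite('pics/w10.png',im[:,:,::-1])
o=r.get_obs();print(tool_in_adaptor(o),fa(o),o['moment'],o['grip_width'])
E
```

```text
clock: 10.0
tcp_pos: [0.6022, -0.2069, 0.1862]
orientation: [1.902, 2.07, 0.464]
contact_force: [-18.2, 4.4, 21.0]
grip_width: 0.0339
(array([ 7.07844502e-05, -1.68451439e-04,  2.16015122e-04]), array([-0.0015391 , -0.00354438])) [-7.2080104   5.90843008 26.54548438] [1.02115427 2.04753371 0.5768076 ] 0.033852694180740474
(array([ 0.00011105, -0.00013594,  0.00026947]), array([-0.00164949, -0.00353408])) [-6.15598339  5.40205888 22.44031696] [0.93817576 1.86143107 0.52694531] 0.03374862690037637
```

View pics/s10.png

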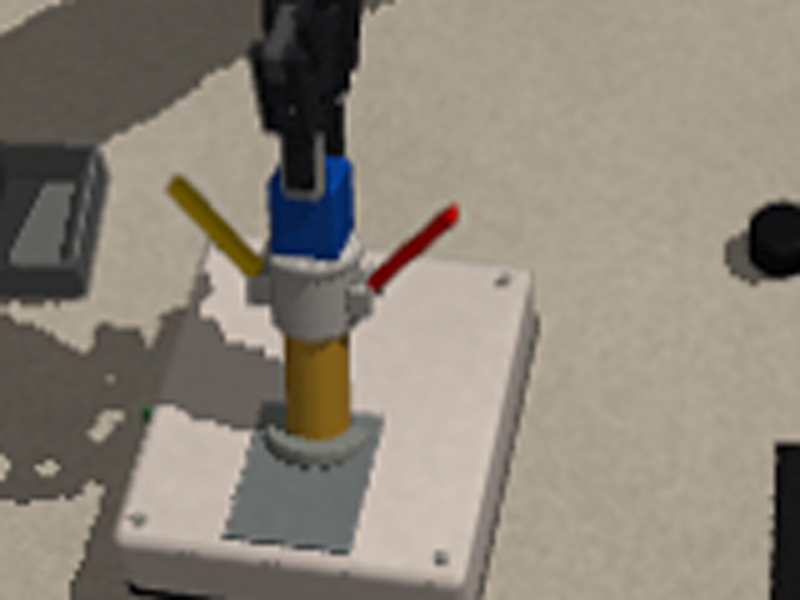

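View pics/w10.png

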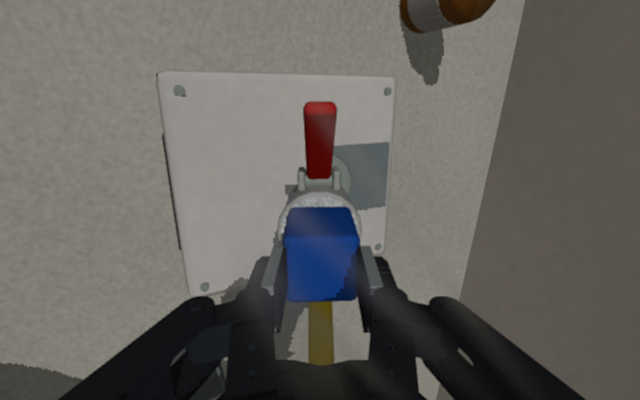

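```bash
python3 -m jog '[0,0,0,0,0,0.009,0, 0,0,0,0,0,0.013,0]'
python3 - <<'E'
from tgt import *
o=r.get_obs();print(tool_in_adaptor(o),fa(o),o['moment'],o['grip_width'])
E
python3 -m jog '[0,0,0,0,0,-0.008,0, 0,0,0,0,0,-0.008,0.1, 0,0,0,0,0,-0.008,1, 0,0,0,0,0,-0.008,1, 0,0,0,0,0,-0.008,1, 0,0,0,0,0,-0.008,1]'
python3 - <<'E'
from tgt import *
o=r.get_obs();print(tool_in_adaptor(o),fa(o),o['moment'],o['grip_width'])
E
```

```text
clock: 10.3
tcp_pos: [0.6023, -0.207, 0.1861]
orientation: [1.903, 2.07, 0.468]
contact_force: [-27.4, 6.9, 33.9]
grip_width: 0.0339
(array([ 0.00018645, -0.0001425 ,  0.00010179]), array([-0.00286417, -0.00581009])) [-9.86694563  9.19619958 41.96549346] [1.50592394 2.74362911 0.96226453] 0.03389446611401938
clock: 10.9
tcp_pos: [0.602, -0.2073, 0.1878]
orientation: [1.903, 2.069, 0.468]
contact_force: [0.2, 0.5, -0.6]
grip_width: 0.0854
(array([ 0.00058689, -0.00040372,  0.00171026]), array([-0.00330669, -0.00540555])) [-0.03221204  0.51000229 -0.59817446] [-0.0088753   0.46171862  0.03794037] 0.08544037090857234
```

The stop is hard at 42 N with no further travel, so the cap is home. I've released it; now I back off along the axis and look.

```bash
python3 -m jog '[0,0,0,0,0,-0.2,1, 0,0,0,0,0,-0.4,1, 0,0,0,0,0,-0.6,1, 0,0,0,0,0,-0.75,0, 0,0,0,0,0,-0.75,0, 0,0,0,0,0,-0.75,0, 0,0,0,0,0,-0.75,0]'
python3 - <<'E'
from tgt import *
o=r.get_obs();print(tool_in_adaptor(o),fa(o),o['moment'],o['grip_width'],o['joints'].round(2))
im=r.grab_frame('scene');crop(im,180,130,340,250,5,'pics/s11.png')
im=r.grab_frame('wrist');cv2.imwrite('pics/w11.png',im[:,:,::-1]);np.save('o11.npy',o,allow_pickle=True)
E
```

```text
clock: 11.6
tcp_pos: [0.5382, -0.2129, 0.3222]
orientation: [1.904, 2.071, 0.467]
contact_force: [0.1, -0.0, -0.8]
grip_width: 0.0284
(array([-0.00069722, -0.00058222,  0.15063922]), array([-0.00158682, -0.00614138])) [-0.26402757 -0.02577528 -0.75559097] [-0.02096699  0.44975756  0.0157671 ] 0.028372676980171416 [-0.17 -0.01  0.57  1.98 -0.28  0.8   0.64]
```

View pics/s11.png

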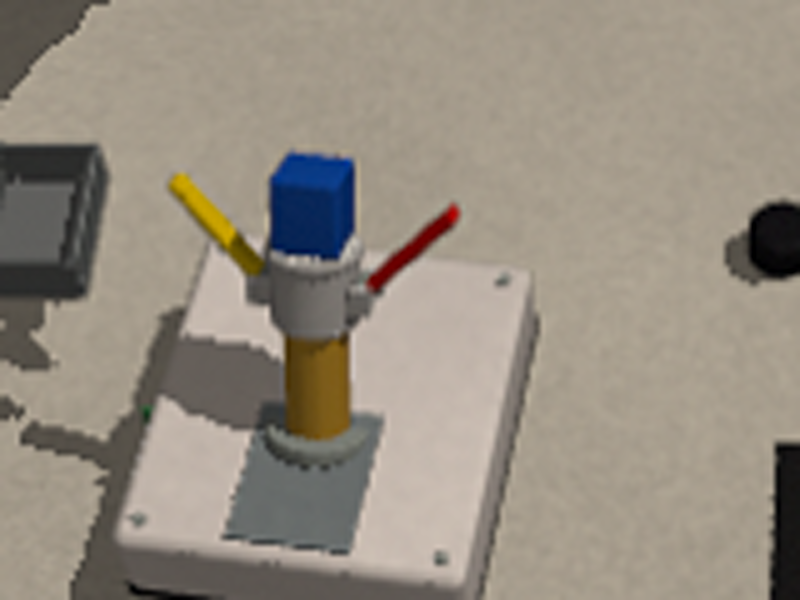

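View pics/w11.png

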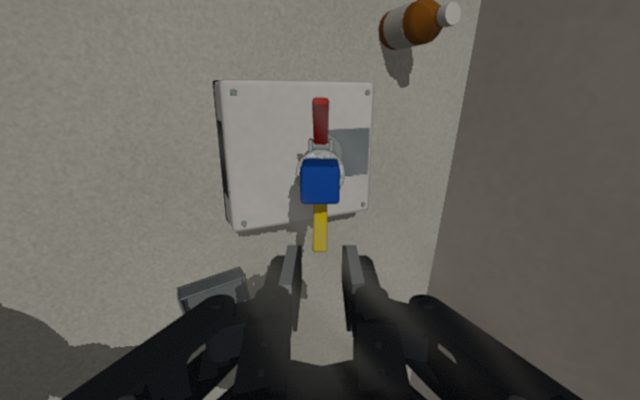

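Run:
```python
from tgt import *
from ov import overlay
o=np.load('o11.npy',allow_pickle=True).item();cp=campose('wrist',o)
cap=lambda P:adap(p,P)
overlay(cv2.imread('pics/w11.png'),cp,cap,(270,85,370,260),4,'pics/t1.png',.05,.05)
im=r.grab_frame('scene')[:,:,::-1].copy()
overlay(im,campose('scene'),cap,(205,150,285,220),7,'pics/t2.png',.05,.05)
a=cv2.imread('pics/t1.png')[:500];b=cv2.imread('pics/t2.png');b=cv2.resize(b,(400,350));z=np.zeros((max(len(a),len(b)),800,3),np.uint8);z[:len(a),:400]=a;z[:len(b),400:]=b
cv2.imwrite('pics/ov11.png',z)
```

```text
(no output)
```

View pics/ov11.png

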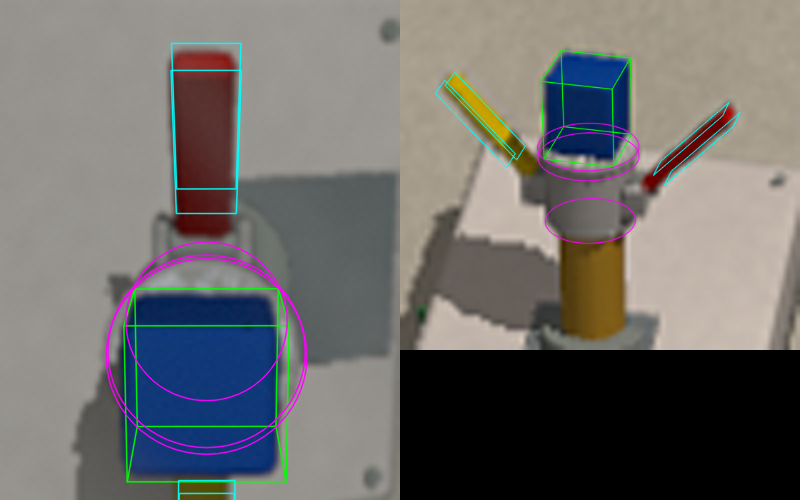

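The cap is seated at the fitted home pose with both arms raised (joint angles near 0). Next I work out the moves for pushing the red arm.

```bash
cat >> tgt.py <<'E'
def P(y,z,x=0): return A0+ay*y+az*z+ax*x
def where(o):
    d=o['tcp_pos']-A0;return np.array([d@ax,d@ay,d@az]).round(4)
E
python3 - <<'E'
from tgt import *
o=r.get_obs();print(where(o))
print(plan(P(.073,.105),RT),plan(P(.075,.08),RT))
E
```

```text
[-9.000e-04  2.000e-04  2.068e-01]
[ 3.000e-04 -1.900e-03 -6.000e-04  3.610e-01  3.300e-03  5.109e-01] [ 3.000e-04 -1.900e-03 -6.000e-04  3.703e-01  3.100e-03  6.360e-01]
```

```bash
python3 -m jog '[0,-0.002,-0.001,0.2,0.003,0.1,0, 0,-0.002,-0.001,0.36,0.003,0.3,0, 0,-0.002,-0.001,0.361,0.003,0.51,0, 0,-0.002,-0.001,0.361,0.003,0.51,0, 0,-0.002,-0.001,0.361,0.003,0.51,0]'
python3 - <<'E'
from tgt import *
im=r.grab_frame('wrist');crop(im,220,60,460,300,2.5,'pics/w12.png')
im=r.grab_frame('scene');crop(im,180,110,340,230,5,'pics/s12.png')
o=r.get_obs();print(where(o),fa(o),o['grip_width'],o['joints'].round(2))
print(plan(P(.075,.06),RT),plan(P(.075,.024),RT),plan(P(.078,.0),RT))
E
```

```text
clock: 12.25
tcp_pos: [0.5751, -0.1373, 0.2292]
orientation: [1.902, 2.071, 0.455]
contact_force: [-0.6, -0.5, 1.3]
grip_width: -0.0003
[0.0008 0.0716 0.1064] [0.02333871 0.34754359 1.23171759] -0.00017588108647471524 [-0.24  0.1   0.48  2.1  -0.34  0.56  0.56]
[ 8.00e-04  6.00e-04 -1.00e-04  1.76e-02 -4.80e-03  2.32e-01] [ 8.00e-04  6.00e-04 -1.00e-04  1.79e-02 -5.20e-03  4.12e-01] [ 8.000e-04  6.000e-04 -1.000e-04  3.310e-02 -5.600e-03  5.319e-01]
```

View pics/w12.png

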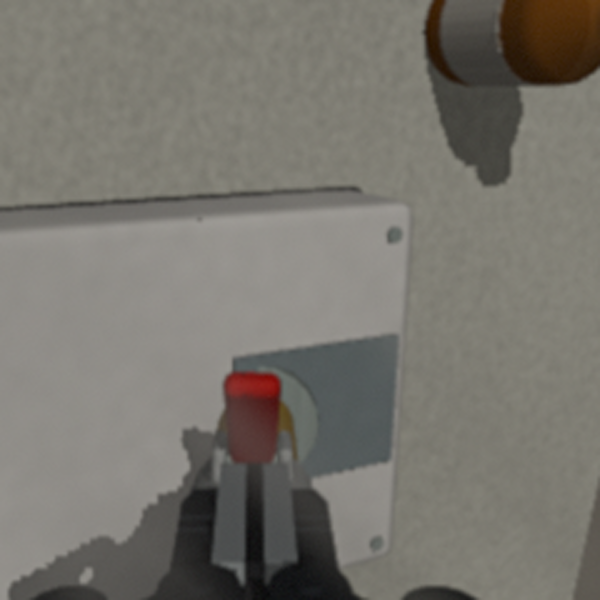

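View pics/s12.png

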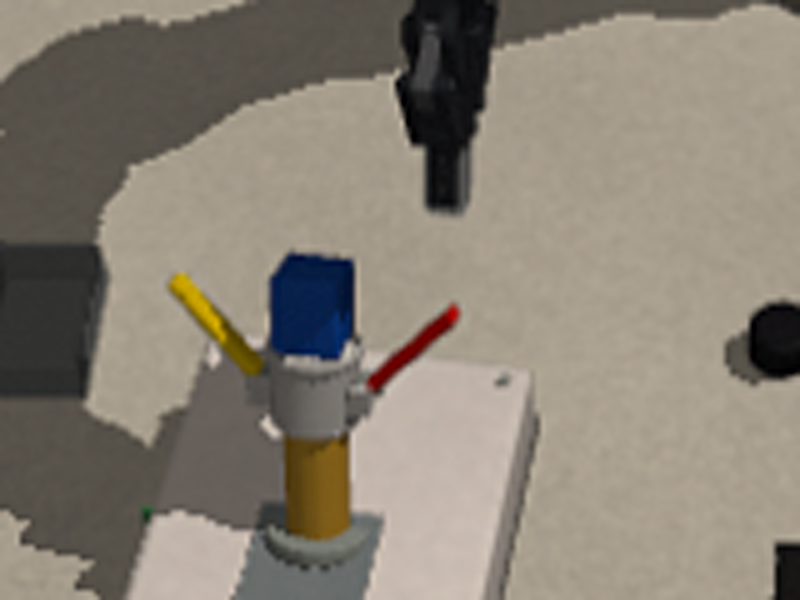

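The shut fingers are above the red bar's end. Next I push it down.

```bash
python3 -m jog '[0,0,0,0.01,-0.005,0.06,0, 0,0,0,0.018,-0.005,0.12,0, 0,0,0,0.018,-0.005,0.17,0, 0,0,0,0.018,-0.005,0.22,0, 0,0,0,0.018,-0.005,0.26,0, 0,0,0,0.018,-0.005,0.3,0, 0,0,0,0.018,-0.005,0.34,0, 0,0,0,0.018,-0.005,0.38,0]'
python3 - <<'E'
from tgt import *
im=r.grab_frame('scene');crop(im,180,110,340,230,5,'pics/s13.png')
o=r.get_obs();print(where(o),fa(o),o['moment'])
print(plan(P(.077,.01),RT),plan(P(.080,-.0165),RT))
E
```

```text
clock: 13.15
tcp_pos: [0.6076, -0.1317, 0.1624]
orientation: [1.899, 2.067, 0.461]
contact_force: [-1.2, 0.2, 2.7]
grip_width: -0.0004
[-0.0002  0.0753  0.029 ] [ 1.05302882  0.36027087 -1.10636392] [-0.05507405  0.31191386 -0.0392596 ]
[0.0006 0.0005 0.0001 0.0087 0.001  0.0948] [6.000e-04 5.000e-04 1.000e-04 2.390e-02 8.000e-04 2.273e-01]
```

View pics/s13.png

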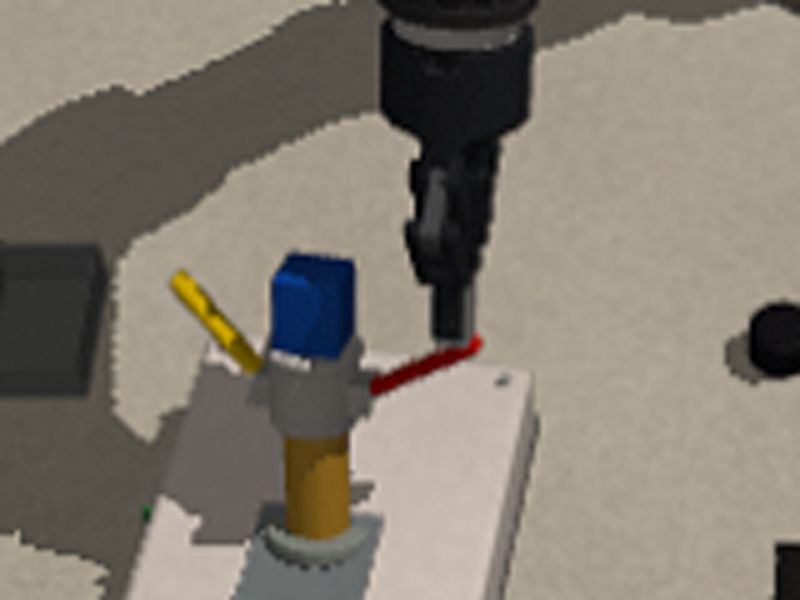

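The red bar is swinging down and the cap is steady. I continue.

```bash
python3 -m jog '[0,0,0,0.004,0.001,0.04,0, 0,0,0,0.008,0.001,0.08,0, 0,0,0,0.012,0.001,0.11,0, 0,0,0,0.016,0.001,0.14,0, 0,0,0,0.02,0.001,0.17,0, 0,0,0,0.022,0.001,0.19,0]'
python3 - <<'E'
from tgt import *
im=r.grab_frame('scene');crop(im,180,110,340,230,5,'pics/s14.png')
o=r.get_obs();print(where(o),fa(o),o['moment'])
print(plan(P(.080,-.0165),RT))
E
```

```text
clock: 13.8
tcp_pos: [0.6234, -0.1262, 0.1263]
orientation: [1.9, 2.067, 0.459]
contact_force: [-1.4, 0.1, 1.6]
grip_width: -0.0003
[-0.0002  0.0796 -0.0099] [0.81057993 0.48547311 0.90050612] [0.00688499 0.33891711 0.01491155]
[0.0004 0.0006 0.0001 0.0019 0.001  0.033 ]
```

View pics/s14.png

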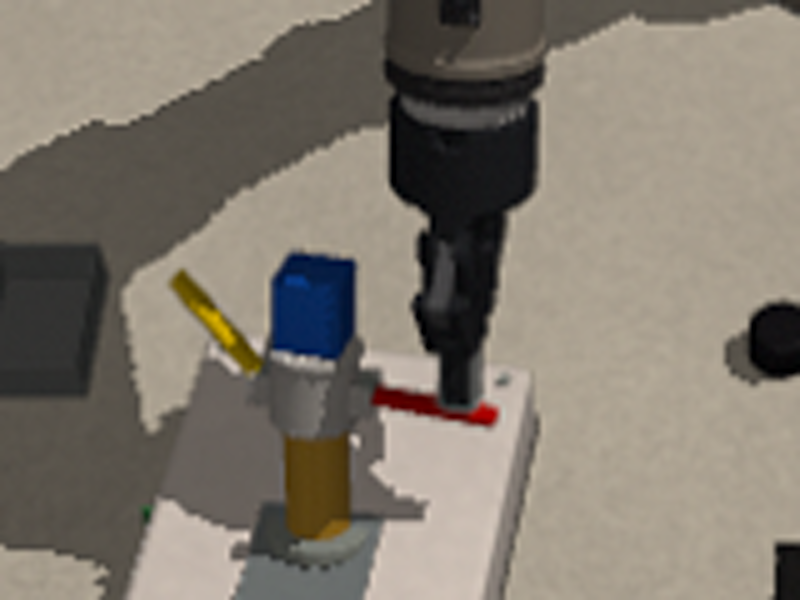

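```bash
python3 -m jog '[0,0,0,0.002,0.001,0.012,0, 0,0,0,0.002,0.001,0.024,0, 0,0,0,0.002,0.001,0.034,0]'
python3 -m jog '[0,0,0,0,0,0.007,0, 0,0,0,0,0,0.014,0]'
python3 - <<'E'
from tgt import *
o=r.get_obs();print(where(o),fa(o),o['moment'])
E
```

```text
clock: 14.15
tcp_pos: [0.6266, -0.1261, 0.12]
orientation: [1.9, 2.066, 0.458]
contact_force: [-1.4, -1.1, 2.5]
grip_width: -0.0001
clock: 14.35
tcp_pos: [0.6279, -0.1262, 0.1175]
orientation: [1.9, 2.066, 0.458]
contact_force: [-1.1, -1.1, 2.2]
grip_width: -0.0004
[ 0.0003  0.0792 -0.0195] [-0.15491433 -1.02674289  2.53518083] [-0.22035288  0.4620744  -0.13402674]
```

```bash
python3 -m jog '[0,0,0,0,0,0.007,0, 0,0,0,0,0,0.014,0]'
python3 -m jog '[0,0,0,0,0,0.007,0, 0,0,0,0,0,0.014,0]'
python3 - <<'E'
from tgt import *
o=r.get_obs();print(where(o),fa(o),o['moment'])
im=r.grab_frame('scene');crop(im,180,110,340,230,5,'pics/s15.png')
E
```

```text
clock: 14.55
tcp_pos: [0.6292, -0.1262, 0.1149]
orientation: [1.9, 2.066, 0.458]
contact_force: [-0.6, 0.0, 1.6]
grip_width: 0.0002
clock: 14.75
tcp_pos: [0.6304, -0.1261, 0.1123]
orientation: [1.9, 2.066, 0.458]
contact_force: [-1.2, -0.1, 2.0]
grip_width: -0.0002
[ 0.0004  0.0791 -0.0252] [-0.2756897  -0.02945781  2.28289171] [-0.15561032  0.4394866  -0.12056218]
```

View pics/s15.png

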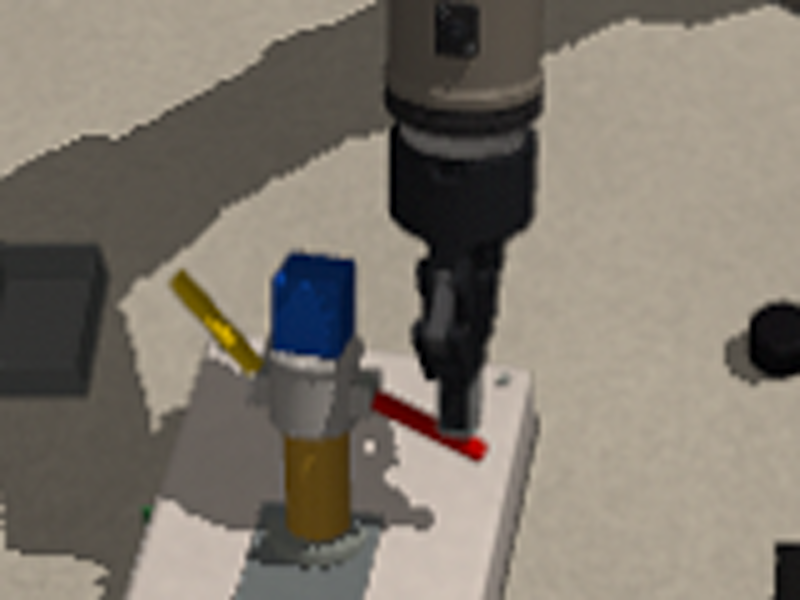

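```bash
cat >> tgt.py <<'E'
def barend(sg,phi,l=.075): 
    f=np.radians(phi);return [0,sg*(.027+l*np.cos(f)),.02+l*np.sin(f)]
E
python3 - <<'E'
from tgt import *
cs=campose('scene')
for ph in(-20,-30,-35,-40,-45): print(ph,(proj(cs,adap(p,[barend(1,ph)]))-[180,110]+.5)*5)
print((proj(cs,adap(p,[[0,.027,.02],[0,-.027,.02]]))-[180,110]+.5)*5)
E
```

```text
-20 [[489.59439667 449.23896488]]
-30 [[479.33056903 466.59035421]]
-35 [[472.90829307 474.40809681]]
-40 [[465.69550929 481.58249314]]
-45 [[457.75047485 488.06658993]]
[[362.71774433 393.90946801]
 [265.99366829 382.87578619]]
```

Run:
```python
from tgt import *
cs=campose('scene')
q=lambda P:(proj(cs,adap(p,P))-[180,110]+.5)*5
o=r.get_obs();w=where(o);print(w)
for dz in(0,.01,.02,.03): print(dz,q([w+[0,0,dz]]))
im=r.grab_frame('scene')[:,:,::-1].copy()
from ov import overlay
overlay(im,cs,lambda P:adap(p,P),(225,160,295,220),11,'pics/ov15.png',np.radians(50+27),.02)
im=r.grab_frame('wrist');crop(im,170,100,490,340,2.5,'pics/w15.png')
```

```text
[ 0.0003  0.0792 -0.0254]
0 [[456.27902285 476.43633351]]
0.01 [[456.4383147  460.93961123]]
0.02 [[456.60137192 445.30528458]]
0.03 [[456.76827166 429.53199571]]
```

View pics/ov15.png

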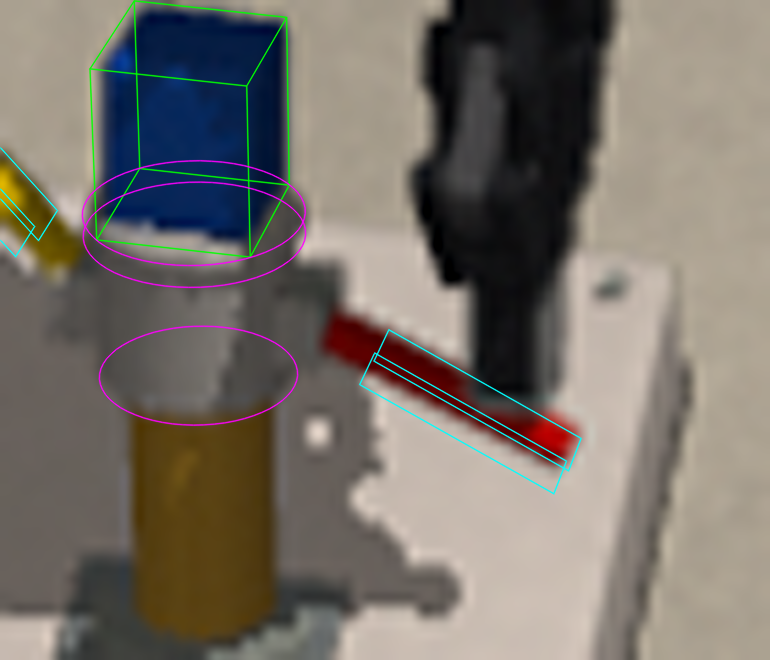

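View pics/w15.png

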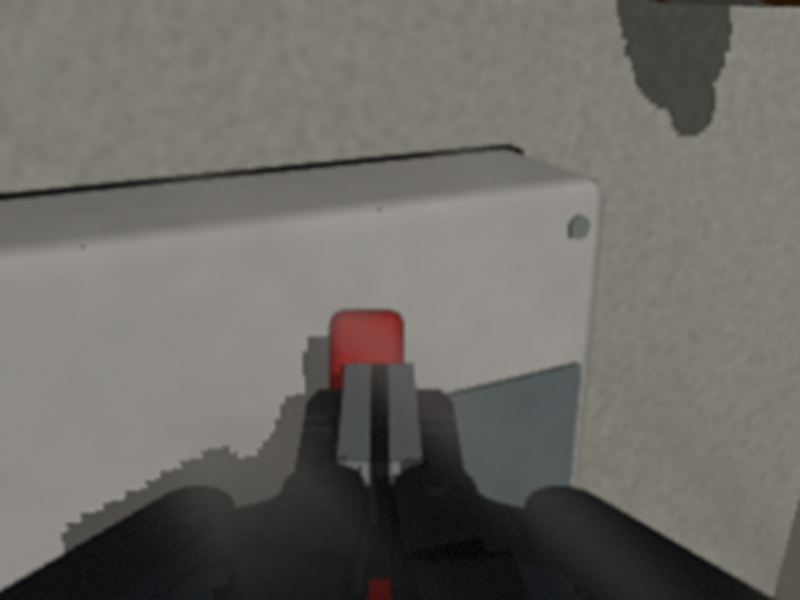

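Run:
```python
from tgt import *
o=r.get_obs();cp=campose('wrist',o);R0=R.from_rotvec(o['orientation']).as_matrix()
for t in [(0,0,0),(.011,0,0),(-.011,0,0),(0.011,0,-.01),(0.011,0,-.02),(0.011,0,-.03)]:
    q=proj(cp,[o['tcp_pos']+R0@np.array(t)])[0];print(t,q,(q-[170,100]+.5)*2.5)
```

```text
(0, 0, 0) [319.7433136  237.82220651] [375.608284   345.80551627]
(0.011, 0, 0) [319.73327964 220.66790671] [375.58319909 302.91976678]
(-0.011, 0, 0) [319.75312949 254.3466537 ] [375.63282372 387.11663424]
(0.011, 0, -0.01) [319.63672366 227.58452865] [375.34180915 320.21132162]
(0.011, 0, -0.02) [319.52917877 235.29005741] [375.07294692 339.47514354]
(0.011, 0, -0.03) [319.40866348 243.92708238] [374.77165871 361.06770595]
```

The bar is at about −25° and still swinging freely. The finger ends sit about 28 mm behind the nominal TCP, judging from both pictures and the contact geometry. So I continue further down and slightly outward, watching the force.

```bash
python3 -m jog '[0,0,0,0.01,0,0.015,0, 0,0,0,0.02,0,0.03,0, 0,0,0,0.03,0,0.045,0, 0,0,0,0.03,0,0.06,0, 0,0,0,0.03,0,0.075,0]'
python3 - <<'E'
from tgt import *
o=r.get_obs();print(where(o),fa(o),o['moment'])
im=r.grab_frame('scene');crop(im,180,110,340,230,5,'pics/s16.png')
im=r.grab_frame('wrist');crop(im,170,100,490,340,2.5,'pics/w16.png')
E
```

```text
clock: 15.4
tcp_pos: [0.6363, -0.1192, 0.0983]
orientation: [1.9, 2.067, 0.458]
contact_force: [-1.7, -0.2, 2.5]
grip_width: 0.0002
[ 0.0003  0.0855 -0.0406] [-0.48938808 -0.04098088  3.0150971 ] [-0.03862417  0.44877523 -0.03634302]
```

View pics/s16.png

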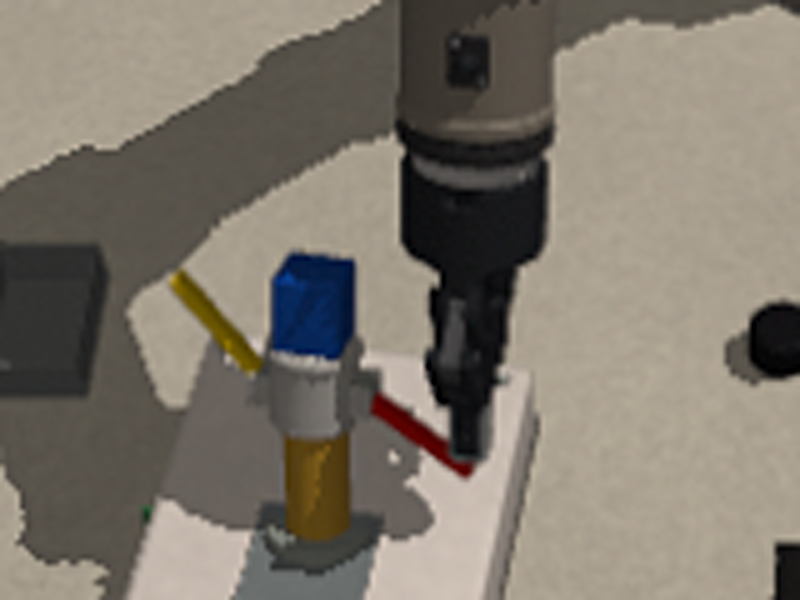

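```bash
python3 -m jog '[0,0,0,-0.005,0,0.01,0, 0,0,0,-0.01,0,0.02,0, 0,0,0,-0.012,0,0.03,0]'
python3 -m jog '[0,0,0,0,0,0.008,0, 0,0,0,0,0,0.016,0]'
python3 - <<'E'
from tgt import *
o=r.get_obs();print(where(o),fa(o),o['moment'])
E
```

```text
clock: 15.8
tcp_pos: [0.639, -0.1217, 0.0926]
orientation: [1.901, 2.066, 0.458]
contact_force: [-0.9, 0.3, 2.3]
grip_width: 0.0
clock: 16.0
tcp_pos: [0.6404, -0.1216, 0.0896]
orientation: [1.901, 2.066, 0.458]
contact_force: [-0.0, -0.2, 2.1]
grip_width: 0.0
[ 0.0002  0.0827 -0.0501] [ 0.83402183 -0.18612076  1.92529324] [0.02930161 0.37950149 0.03826623]
```

```bash
python3 -m jog '[0,0,0,0,0,0.007,0, 0,0,0,0,0,0.013,0]'
python3 -m jog '[0,0,0,0,0,0.007,0, 0,0,0,0,0,0.013,0]'
python3 - <<'E'
from tgt import *
o=r.get_obs();print(where(o),fa(o),o['moment'])
cs=campose('scene')
from ov import overlay
im=r.grab_frame('scene')[:,:,::-1].copy()
overlay(im,cs,lambda P:adap(p,P),(225,160,295,220),11,'pics/ov17.png',1.658,.02)
E
```

```text
clock: 16.2
tcp_pos: [0.6415, -0.1215, 0.0871]
orientation: [1.901, 2.067, 0.458]
contact_force: [-0.3, 0.4, 2.9]
grip_width: -0.0002
clock: 16.4
tcp_pos: [0.6426, -0.1213, 0.0846]
orientation: [1.901, 2.067, 0.458]
contact_force: [-1.1, 0.8, 2.1]
grip_width: -0.0001
[ 0.0001  0.0829 -0.0556] [-0.02466715  0.91661814  2.34296053] [0.0309055  0.47610074 0.04982457]
```

View pics/ov17.png

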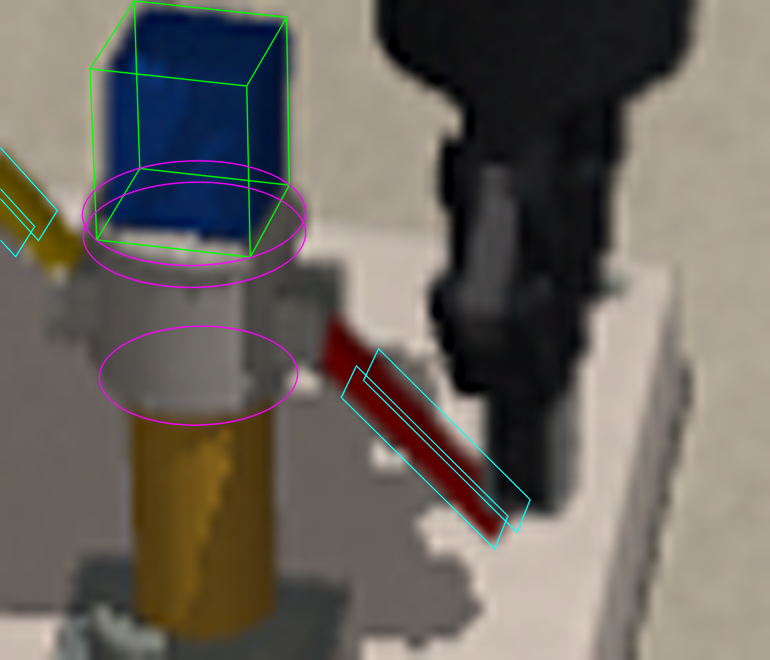

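The bar is near −45° but there is no force jump yet, and the finger is close to the bar's end. I'll lift a little, shift 5 mm inward and press again.

```bash
python3 -m jog '[0,0,0,0,0,-0.06,0, 0,0,0,-0.02,0,-0.06,0, 0,0,0,-0.02,0,-0.02,0, 0,0,0,-0.02,0,0,0]'
python3 - <<'E'
from tgt import *
o=r.get_obs();print(where(o),fa(o),o['moment'])
E
python3 -m jog '[0,0,0,0,0,0.007,0, 0,0,0,0,0,0.013,0]'
python3 - <<'E'
from tgt import *
o=r.get_obs();print(where(o),fa(o),o['moment'])
E
```

```text
clock: 16.85
tcp_pos: [0.6432, -0.1251, 0.0842]
orientation: [1.901, 2.067, 0.458]
contact_force: [-2.3, 1.5, 4.7]
grip_width: -0.0
[ 0.0001  0.079  -0.0561] [-3.74595393e-03  1.73773270e+00  5.18467251e+00] [0.16604016 0.44752899 0.13244003]
clock: 17.05
tcp_pos: [0.6443, -0.1243, 0.0815]
orientation: [1.901, 2.068, 0.459]
contact_force: [-3.6, 2.0, 8.1]
grip_width: -0.0004
[ 0.0001  0.0797 -0.059 ] [0.37290512 2.31984957 8.77479554] [0.36801493 0.51475765 0.24172517]
```

```bash
python3 -m jog '[0,0,0,-0.005,0,0.007,0, 0,0,0,-0.005,0,0.012,0]'
python3 - <<'E'
from tgt import *
o=r.get_obs();print(where(o),fa(o),o['moment'])
from ov import overlay
im=r.grab_frame('scene')[:,:,::-1].copy();cs=campose('scene')
overlay(im,cs,lambda P:adap(p,P),(225,160,295,220),11,'pics/ov18.png',1.658,.02)
im=r.grab_frame('wrist');crop(im,170,100,490,340,2.5,'pics/w18.png')
E
```

```text
clock: 17.25
tcp_pos: [0.6456, -0.1239, 0.0797]
orientation: [1.9, 2.07, 0.461]
contact_force: [-6.3, 5.6, 12.4]
grip_width: 0.0
[ 0.0004  0.08   -0.0613] [-0.01920752  6.09649817 13.64543412] [0.85867367 0.71450576 0.44247801]
```

View pics/ov18.png

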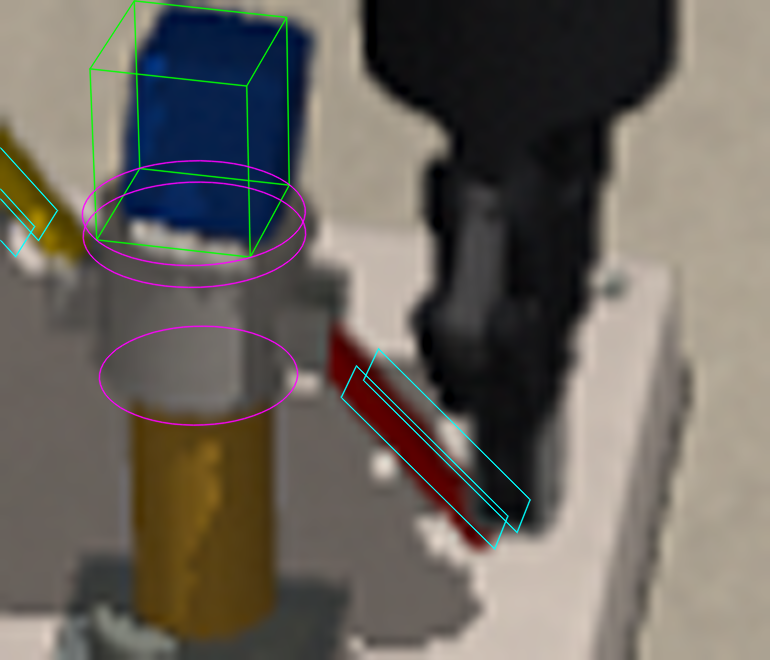

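View pics/w18.png

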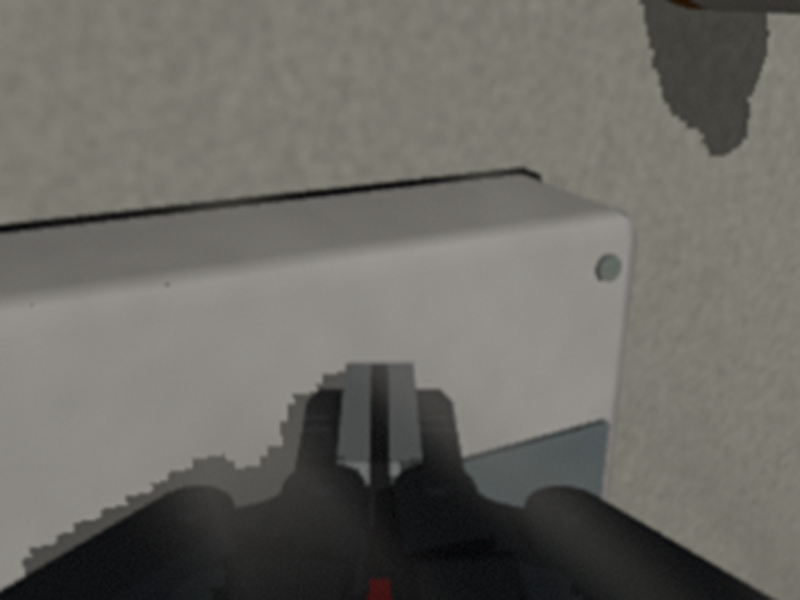

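The force rises to about 14 N and the cap starts to lean a little towards the push, so the red arm is at its stop. I'll back straight off and look.

```bash
python3 -m jog '[0,0,0,0.01,0,-0.1,0, 0,0,0,0.01,0,-0.3,0, 0,0,0,0.01,0,-0.5,0, 0,0,0,0.01,0,-0.75,0, 0,0,0,0.01,0,-0.95,0, 0,0,0,0.01,0,-0.95,0]'
python3 - <<'E'
from tgt import *
o=r.get_obs();print(where(o),fa(o),o['moment'])
from ov import overlay
im=r.grab_frame('scene')[:,:,::-1].copy();cs=campose('scene')
overlay(im,cs,lambda P:adap(p,P),(210,150,290,220),9,'pics/ov19.png',1.658,.02)
im=r.grab_frame('wrist');crop(im,170,50,490,290,2.5,'pics/w19.png')
o=r.get_obs();print(where(o),fa(o));print(plan(P(-.077,.16),RT))
E
```

```text
clock: 17.95
tcp_pos: [0.5664, -0.1303, 0.2571]
orientation: [1.897, 2.063, 0.469]
contact_force: [0.8, 0.7, 1.2]
grip_width: 0.0002
[0.0035 0.0803 0.1331] [1.3204334  0.62696312 0.71662031] [-0.01405628  0.36838203  0.02459385]
[0.0009 0.0822 0.1292] [-0.54012442 -0.33761791 -0.47883145]
[ 1.100e-03 -7.000e-04  4.000e-04 -7.956e-01 -4.800e-03 -1.554e-01]
```

View pics/ov19.png

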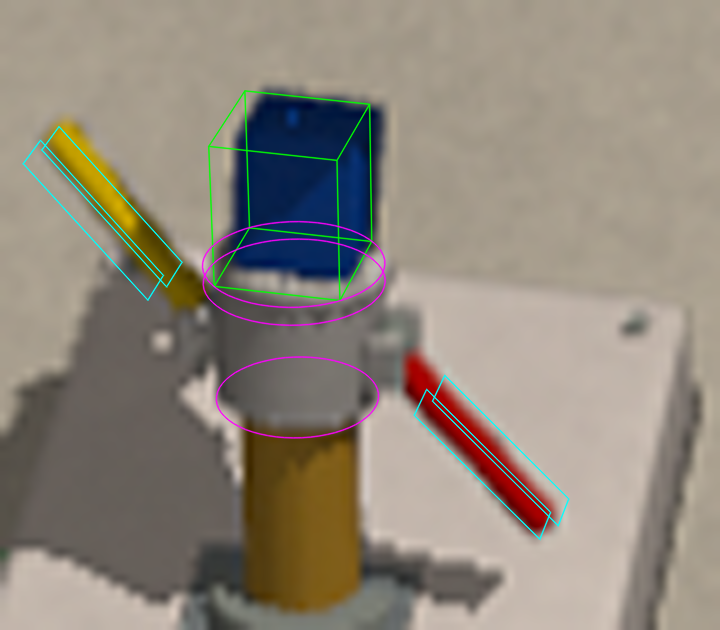

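View pics/w19.png

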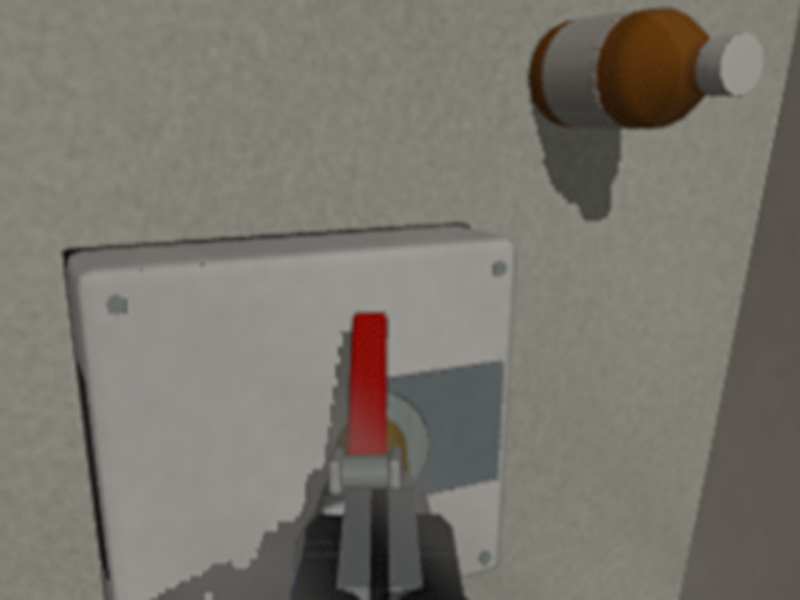

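The red arm is down and the cap leans slightly toward +y after the push. Before the yellow arm, I'll press on the block top on its −y side to reseat the cap squarely.

```bash
python3 -m jog '[0,0,0,-0.2,-0.004,0,0, 0,0,0,-0.4,-0.004,0,0, 0,0,0,-0.465,-0.004,0.1,0, 0,0,0,-0.465,-0.004,0.2,0, 0,0,0,-0.465,-0.004,0.25,0, 0,0,0,-0.465,-0.004,0.25,0]'
python3 - <<'E'
from tgt import *
o=r.get_obs();print(where(o),fa(o),o['moment'])
im=r.grab_frame('scene');crop(im,180,110,340,230,5,'pics/s20.png')
print(plan(P(-.012,.066),RT))
E
```

```text
clock: 18.65
tcp_pos: [0.5931, -0.2182, 0.2033]
orientation: [1.902, 2.074, 0.46]
contact_force: [-0.7, 0.2, -0.5]
grip_width: -0.0001
[-0.0019 -0.0096  0.0763] [-0.83765983  0.25792467 -0.16874427] [-0.05453505  0.3965763   0.04202534]
[-0.     -0.0009  0.0005 -0.0102  0.0049  0.0576]
```

View pics/s20.png

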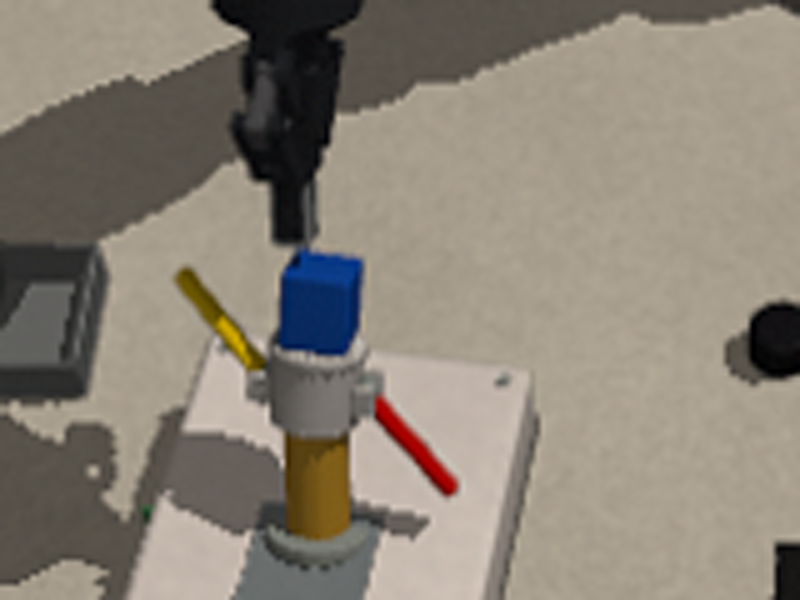

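```bash
python3 -m jog '[0,0,0,-0.01,0.005,0.02,0, 0,0,0,-0.01,0.005,0.04,0, 0,0,0,-0.01,0.005,0.055,0]'
python3 -m jog '[0,0,0,0,0,0.01,0, 0,0,0,0,0,0.02,0]'
python3 -m jog '[0,0,0,0,0,0.01,0, 0,0,0,0,0,0.02,0]'
python3 - <<'E'
from tgt import *
o=r.get_obs();print(where(o),fa(o),o['moment'])
E
```

```text
clock: 19.0
tcp_pos: [0.5994, -0.2199, 0.1955]
orientation: [1.9, 2.073, 0.462]
contact_force: [-0.2, 0.4, -0.8]
grip_width: -0.0001
clock: 19.2
tcp_pos: [0.6025, -0.2215, 0.1941]
orientation: [1.898, 2.068, 0.464]
contact_force: [-4.7, -2.4, 14.8]
grip_width: -0.0
clock: 19.4
tcp_pos: [0.6054, -0.2232, 0.194]
orientation: [1.896, 2.062, 0.467]
contact_force: [-25.3, 3.0, 37.4]
grip_width: -0.0004
[ 0.0049 -0.0156  0.0628] [-6.82594938  5.16204619 44.41159148] [1.01179184 1.58131314 0.52530824]
```

```bash
python3 -m jog '[0,0,0,0.02,-0.02,-0.05,0, 0,0,0,-0.1,-0.02,-0.2,0, 0,0,0,-0.3,-0.02,-0.3,0, 0,0,0,-0.32,-0.02,-0.3,0, 0,0,0,-0.32,-0.02,-0.3,0]'
python3 - <<'E'
from tgt import *
o=r.get_obs();print(where(o),fa(o),o['moment'])
from ov import overlay
im=r.grab_frame('scene')[:,:,::-1].copy();cs=campose('scene')
overlay(im,cs,lambda P:adap(p,P),(210,150,290,220),9,'pics/ov21.png',1.658,.02)
im=r.grab_frame('wrist');crop(im,170,50,490,290,2.5,'pics/w21.png')
o=r.get_obs();print(where(o));print(plan(P(-.077,.08),RT))
E
```

```text
clock: 19.9
tcp_pos: [0.5811, -0.291, 0.2472]
orientation: [1.897, 2.059, 0.467]
contact_force: [-0.0, 0.8, -0.4]
grip_width: 0.0003
[ 0.0002 -0.0811  0.1237] [-0.14814933  0.8426598  -0.41782719] [-0.04394935  0.48607287  0.08780104]
[-1.000e-04 -7.800e-02  1.221e-01]
[ 2.900e-03 -2.000e-04  1.000e-04  4.900e-03 -1.400e-03  2.104e-01]
```

View pics/ov21.png

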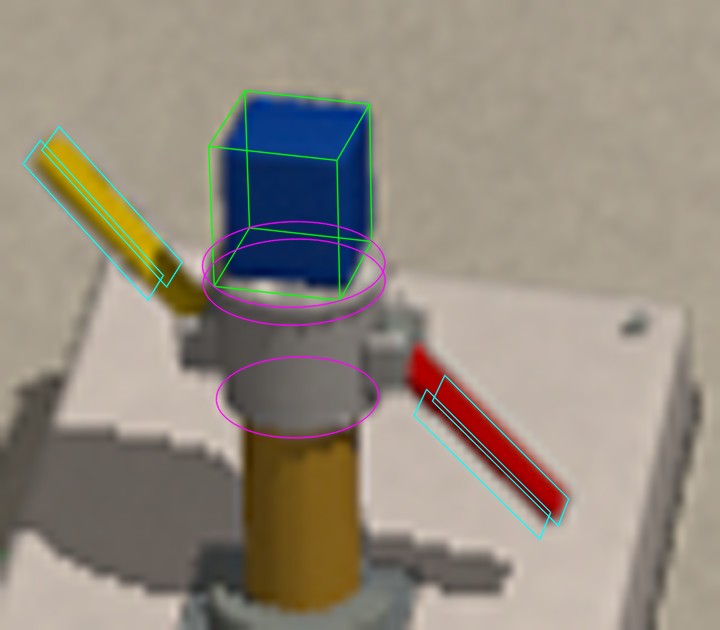

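View pics/w21.png

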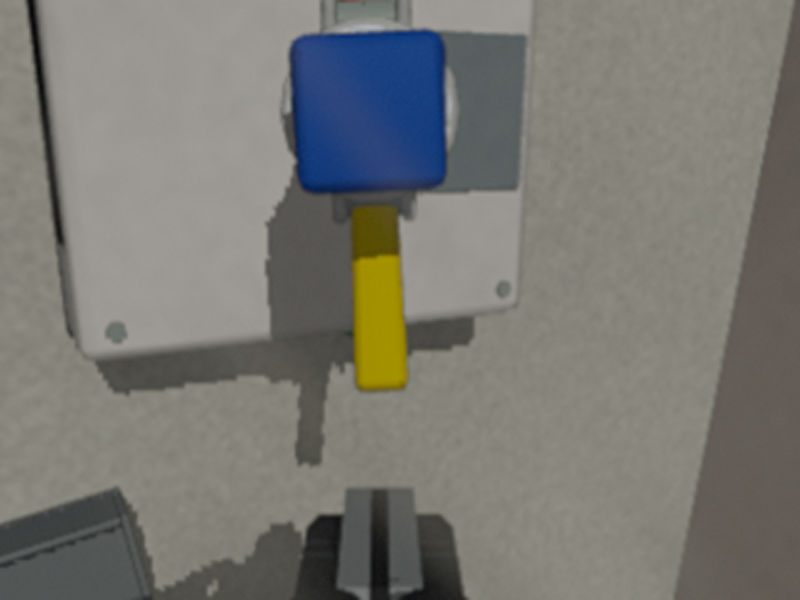

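The cap is square again. The yellow bar ends at (380,385) in the wrist crop, in line with the fingers. Next I push the yellow arm down.

```bash
python3 -m jog '[0.003,0,0,0.005,-0.001,0.15,0, 0.003,0,0,0.005,-0.001,0.3,0, 0.003,0,0,0.005,-0.001,0.36,0, 0.003,0,0,0.005,-0.001,0.41,0, 0.003,0,0,0.005,-0.001,0.46,0, 0.003,0,0,0.005,-0.001,0.51,0, 0.003,0,0,0.005,-0.001,0.56,0, 0.003,0,0,0.003,-0.001,0.61,0, 0.003,0,0,0,-0.001,0.66,0, 0.003,0,0,0,-0.001,0.7,0]'
python3 - <<'E'
from tgt import *
o=r.get_obs();print(where(o),fa(o),o['moment'],o['joints'].round(2))
im=r.grab_frame('scene');crop(im,180,110,340,230,5,'pics/s22.png')
im=r.grab_frame('wrist');crop(im,170,50,490,290,2.5,'pics/w22.png')
print(plan(P(-.080,-.044),RT))
E
```

```text
clock: 21.0
tcp_pos: [0.6413, -0.2818, 0.1181]
orientation: [1.902, 2.072, 0.46]
contact_force: [-1.6, 0.7, 3.0]
grip_width: -0.0
[ 0.0007 -0.077  -0.019 ] [-0.10260153  0.85517056  3.32956412] [0.20725399 0.45293449 0.14218301] [ 0.09  0.48  0.44  1.93 -0.88  0.55  1.25]
[-0.0006 -0.0006  0.0002 -0.015  -0.0015  0.1233]
```

View pics/s22.png

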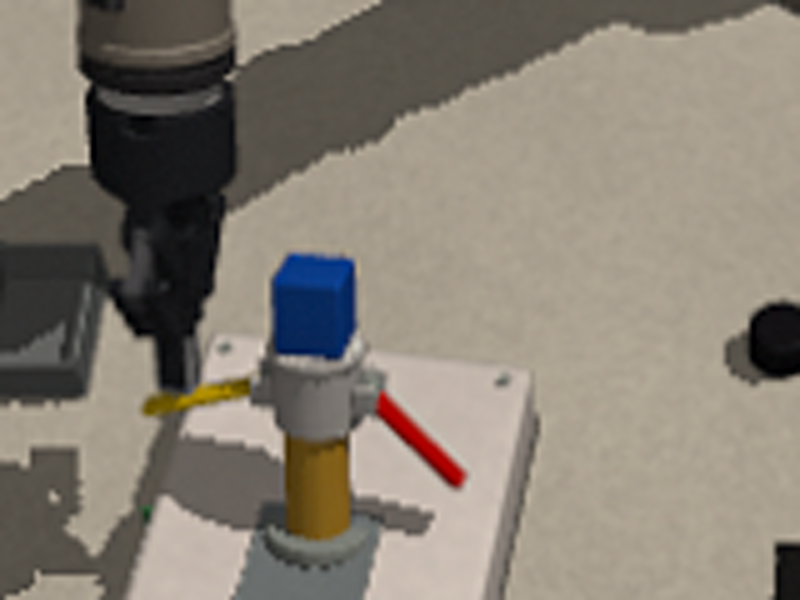

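View pics/w22.png

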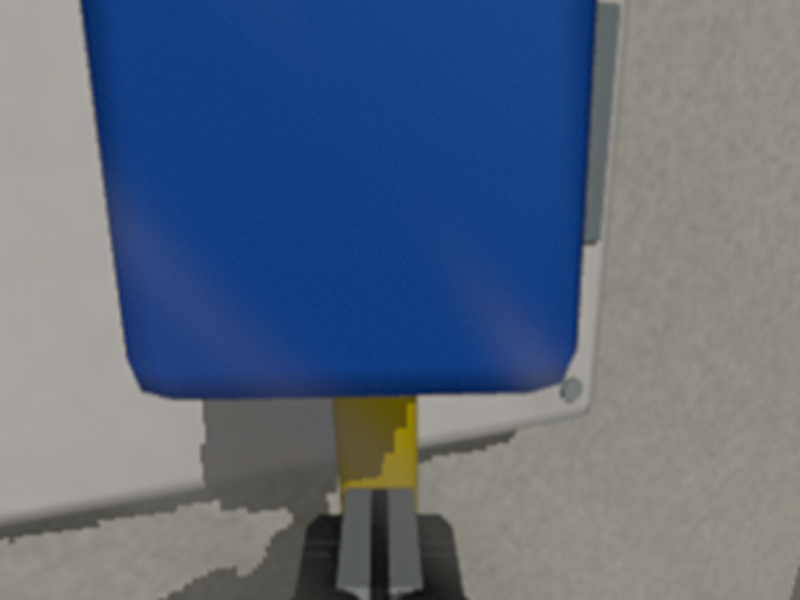

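Yellow is swinging down about as red did. I continue.

```bash
python3 -m jog '[0,0,0,-0.01,-0.001,0.03,0, 0,0,0,-0.02,-0.001,0.06,0, 0,0,0,-0.025,-0.001,0.08,0, 0,0,0,-0.025,-0.001,0.1,0, 0,0,0,-0.025,-0.001,0.12,0, 0,0,0,-0.023,-0.001,0.135,0]'
python3 - <<'E'
from tgt import *
o=r.get_obs();print(where(o),fa(o),o['moment'])
E
python3 -m jog '[0,0,0,0,0,0.007,0, 0,0,0,0.003,0,0.014,0]'
python3 -m jog '[0,0,0,0,0,0.007,0, 0,0,0,0.003,0,0.014,0]'
python3 - <<'E'
from tgt import *
o=r.get_obs();print(where(o),fa(o),o['moment'])
from ov import overlay
im=r.grab_frame('scene')[:,:,::-1].copy();cs=campose('scene')
overlay(im,cs,lambda P:adap(p,P),(205,150,285,220),9,'pics/ov23.png',1.658,1.658)
E
```

```text
clock: 21.7
tcp_pos: [0.6527, -0.2857, 0.0928]
orientation: [1.902, 2.072, 0.459]
contact_force: [-1.7, -1.1, 2.1]
grip_width: 0.0
[ 0.0001 -0.0818 -0.0466] [-0.68808001 -0.96920231  2.65481712] [-0.0599704   0.47491581  0.00142305]
clock: 21.9
tcp_pos: [0.6539, -0.2852, 0.0902]
orientation: [1.902, 2.072, 0.458]
contact_force: [-0.9, -1.3, 1.5]
grip_width: 0.0004
clock: 22.1
tcp_pos: [0.655, -0.2847, 0.0877]
orientation: [1.902, 2.071, 0.458]
contact_force: [-1.0, -1.1, 2.0]
grip_width: -0.0001
[ 0.0001 -0.081  -0.0522] [-0.09857933 -0.99314505  2.25419563] [-0.10490498  0.4821784  -0.0643924 ]
```

View pics/ov23.png

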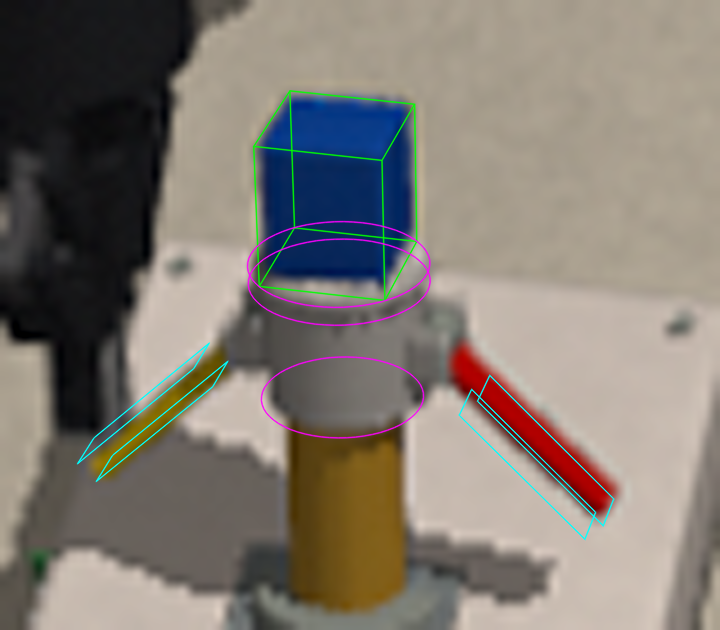

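```bash
python3 -m jog '[0,0,0,0.005,0,0.007,0, 0,0,0,0.01,0,0.014,0]'
python3 -m jog '[0,0,0,0,0,0.007,0, 0,0,0,0,0,0.014,0]'
python3 -m jog '[0,0,0,0,0,0.007,0, 0,0,0,0,0,0.014,0]'
python3 - <<'E'
from tgt import *
o=r.get_obs();print(where(o),fa(o),o['moment'])
E
```

```text
clock: 22.35
tcp_pos: [0.6561, -0.284, 0.0857]
orientation: [1.902, 2.069, 0.457]
contact_force: [-6.1, -3.1, 9.6]
grip_width: 0.0003
clock: 22.55
tcp_pos: [0.6573, -0.2857, 0.0842]
orientation: [1.902, 2.065, 0.455]
contact_force: [-5.2, -4.0, 8.8]
grip_width: -0.0001
clock: 22.75
tcp_pos: [0.6586, -0.2873, 0.0827]
orientation: [1.902, 2.062, 0.454]
contact_force: [-5.4, -3.3, 9.6]
grip_width: -0.0003
[ 0.001  -0.084  -0.0582] [-1.08471681 -2.85069719 11.09450896] [-0.45791435  0.60995323 -0.17045763]
```

The force jumped to about 11 N and the finger slid along the bar, so the stop is reached. I back off and inspect.

```bash
python3 -m jog '[0,0,0,-0.03,0,-0.1,0, 0,0,0,-0.05,0,-0.3,0, 0,0,0,-0.05,0,-0.5,0, 0,0,0,-0.05,0,-0.75,0, 0,0,0,-0.05,0,-0.99,0, 0,0,0,-0.05,0,-0.99,0, 0,0,0,-0.05,0,-0.99,0]'
python3 - <<'E'
from tgt import *
o=r.get_obs();print(where(o),fa(o),o['moment'])
from ov import overlay
im=r.grab_frame('scene')[:,:,::-1].copy();cs=campose('scene')
overlay(im,cs,lambda P:adap(p,P),(205,150,285,220),9,'pics/ov24.png',1.658,1.658)
crop(im[:,:,::-1],205,150,285,220,9,'pics/s24.png')
im=r.grab_frame('wrist');cv2.imwrite('pics/w24.png',im[:,:,::-1]);np.save('o24.npy',o,allow_pickle=True)
E
```

```text
clock: 23.45
tcp_pos: [0.576, -0.3026, 0.2631]
orientation: [1.9, 2.062, 0.457]
contact_force: [-0.1, 0.2, 0.2]
grip_width: -0.0
[ 0.0015 -0.0922  0.1407] [0.01351832 0.18782786 0.24359638] [ 0.01238264  0.50215312 -0.00936511]
```

View pics/ov24.png

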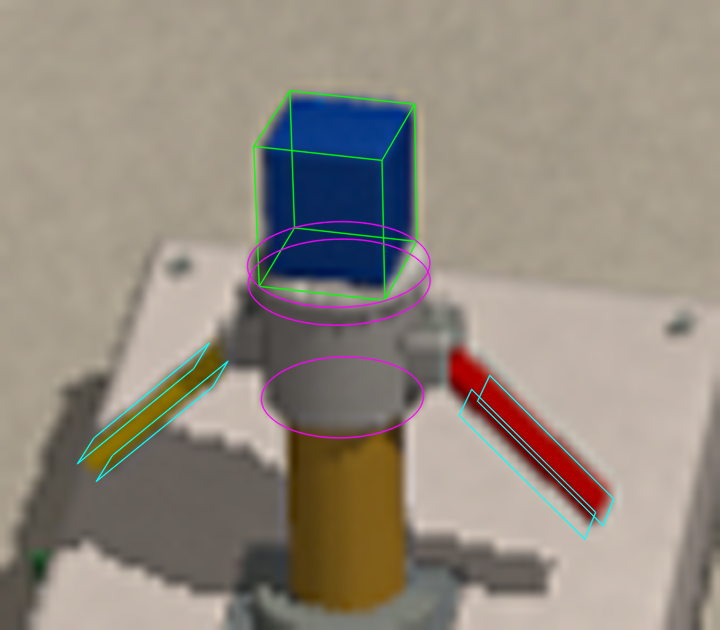

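View pics/w24.png

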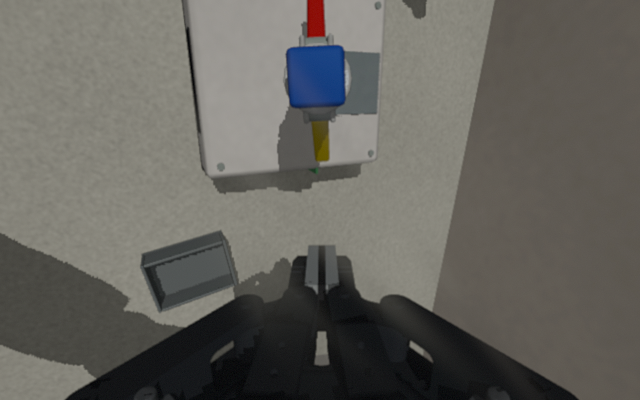

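Both arms look down. For certainty I'll take two wrist views from straight above and triangulate both bar ends.

```bash
python3 -m jog '[0,0,0,0,0,-0.2,0, 0,0,0,0.2,-0.2,-0.3,0, 0,0,0,0.4,-0.4,-0.3,0, 0,0,0,0.45,-0.4,-0.3,0, 0,0,0,0.45,-0.4,-0.3,0, 0,0,0,0.45,-0.4,-0.3,0]'
python3 - <<'E'
from tgt import *
o=r.get_obs();print(where(o));im=r.grab_frame('wrist');cv2.imwrite('pics/w25.png',im[:,:,::-1]);np.save('o25.npy',o,allow_pickle=True)
E
python3 -m jog '[0,0,0,0,0.2,0,0, 0,0,0,0,0.4,0,0, 0,0,0,0,0.6,0,0, 0,0,0,0,0.8,0,0, 0,0,0,0,0.8,0,0, 0,0,0,0,0.8,0,0]'
python3 - <<'E'
from tgt import *
o=r.get_obs();print(where(o));im=r.grab_frame('wrist');cv2.imwrite('pics/w26.png',im[:,:,::-1]);np.save('o26.npy',o,allow_pickle=True)
E
python3 - <<'E'
from tgt import *
z=[]
for k in(25,26):
    im=cv2.imread(f'pics/w{k}.png');cp=campose('wrist',np.load(f'o{k}.npy',allow_pickle=True).item())
    c=proj(cp,adap(p,[[0,0,.03]]))[0].astype(int);print(k,c)
    im=im[max(c[1]-75,0):,max(c[0]-50,0):][:150,:100];print(im.shape,max(c[0]-50,0),max(c[1]-75,0))
    im=cv2.resize(im,None,fx=4,fy=4,interpolation=cv2.INTER_CUBIC)[:600,:400];b=np.zeros((600,400,3),np.uint8);b[:im.shape[0],:im.shape[1]]=im;z.append(b)
cv2.imwrite('pics/w2526.png',np.hstack(z))
E
```

```text
clock: 24.15
tcp_pos: [0.4709, -0.2189, 0.2799]
orientation: [1.901, 2.068, 0.454]
contact_force: [1.0, -0.4, 0.0]
grip_width: 0.0
[-7.990e-02  1.000e-04  1.972e-01]
clock: 24.8
tcp_pos: [0.6171, -0.2081, 0.3467]
orientation: [1.902, 2.068, 0.45]
contact_force: [-1.8, -0.7, 0.5]
grip_width: -0.0003
[ 0.0811 -0.0015  0.1957]
25 [393 171]
(150, 100, 3) 343 96
26 [246 169]
(150, 100, 3) 196 94
```

View pics/w2526.png

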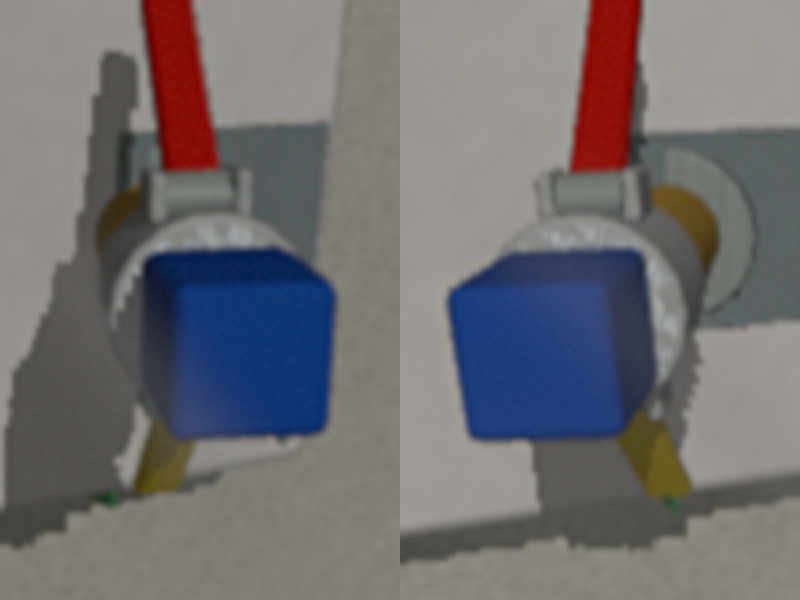

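Run:
```python
import cv2,numpy as np
z=[]
for k,x0 in((25,343),(26,196)):
    im=cv2.imread(f'pics/w{k}.png')[50:150,x0:x0+100];z.append(cv2.resize(im,None,fx=4,fy=4,interpolation=cv2.INTER_CUBIC))
cv2.imwrite('pics/w2526b.png',np.hstack(z))
```

View pics/w2526b.png

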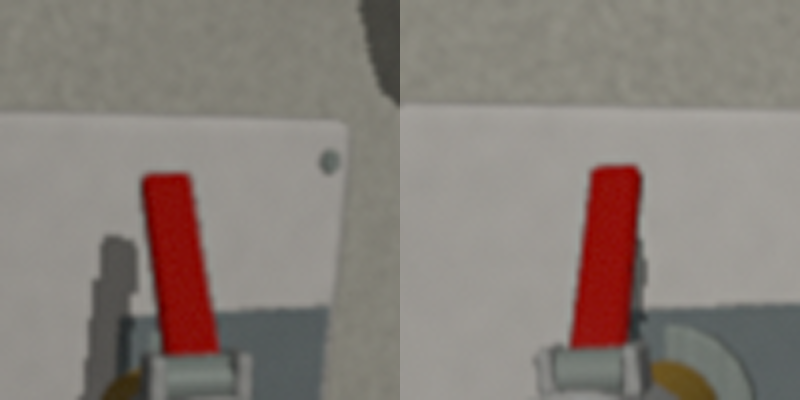

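Run:
```python
from tgt import *
c5,c6=[campose('wrist',np.load(f'o{k}.npy',allow_pickle=True).item()) for k in(25,26)]
g=lambda a,x0,y0:(a[0]/4+x0-.375,a[1]/4+y0-.375)
def T(a,b,y5,y6): 
    X=tri([(c5,g(a,343,y5)),(c6,g(b,196,y6))])-A0; return (np.array([X@ax,X@ay,X@az])*1000).round(1)
r_=T((167,175),(214,168),50,50);y_=T((160,490),(268,493),96,94)
print('red',r_,'yel',y_)
# block top corners
A5=[(184,290),(334,290),(326,436),(182,438)];A6=[(50,290),(214,285),(222,430),(72,438)]
P_=[T(a,b,96,94) for a,b in zip(A5,A6)];print(P_,np.mean(P_,0))
h5=[(190,190)];print('hinge',T((195,180),(190,180),96,94))
for ph in(-35,-40,-45):
    f=np.radians(ph);print(ph,27+75*np.cos(f)-4*np.sin(f),20+75*np.sin(f)+4*np.cos(f))
```

```text
red [ -4.4  80.5 -28.7] yel [  3.  -78.5 -26.4]
[array([-19. ,  17.7,  91.1]), array([16.3, 17.1, 85.7]), array([ 16.7, -16.4,  89.9]), array([-17.4, -16.9,  92.4])] [-0.85   0.375 89.775]
hinge [-3.2 32.1 21.8]
-35 90.73070906707858 -19.74162454917249
-40 87.02448367266952 -25.144892954014534
-45 82.86143571373725 -30.204581464244868
```

Run:
```python
from h import *
im=r.grab_frame('scene');cv2.imwrite('pics/sfin.png',im[:,:,::-1])
a=cv2.imread('pics/scene0.png')
for n,(x,y) in dict(bottle=(299,279),puck=(336,178),case=(186,173)).items():
    d=np.abs(a[y-15:y+15,x-15:x+15].astype(int)-im[y-15:y+15,x-15:x+15,::-1]).mean();print(n,d)
o=r.get_obs();print(o['contact_force'],o['qvel'].round(3))
```

```text
bottle 2.464074074074074
puck 37.02333333333333
case 6.814814814814815
[-0.44938334 -0.45813301  0.20482436] [ 0.003 -0.022  0.003  0.016 -0.001 -0.002 -0.002]
```

View pics/sfin.png

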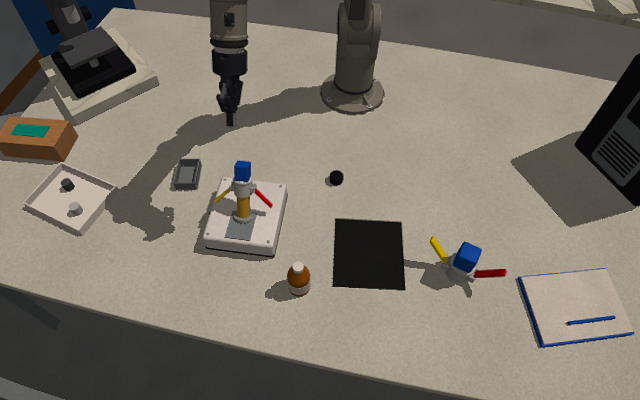

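The cap is on the adaptor at (243,175) with both arms down. The bottle (299,279), puck (336,178) and case (186,173) are where they were; the puck patch differs only because the arm's shadow moved away. The robot is clear of everything, so I hand in.

Run:
```python
from bench import r
print(r.hand_in())
```

```text
the job is handed in; nothing more can be done
None
```

The cap is on the adaptor, fully home and locked with both arms down. I handed the job in at about 25 s of the 61 s allowed.

**What I did:** I picked the smaller cap off the mat and pushed it along the leaning axis until the force jumped to about 42 N with no further travel, both arms still raised. I let go, then pushed the red arm down to its stop. That push left the cap leaning slightly, so I pressed once on the block top (about 44 N) to square it. Then I pushed the yellow arm to its stop.

**Last checks:**
- **Arms:** triangulating both bar ends from two wrist views put red at about 45.3° and yellow at about 45.0° below the plane, against 45° at the stop.
- **Cap:** the top of its block measured about 90 mm against 92 mm expected when home. I put the difference down to its rounded edges.
- **Surroundings:** in the last scene picture the bottle, puck and case had not moved, and the robot was touching nothing.

**What disagreed:**
- The shut finger ends were about 28 mm behind the stated TCP, so I found both arm stops by force and pictures.
- The cap is turned a few degrees about its axis, which it is allowed to be.
- The puck patch failed a before-and-after pixel comparison. By eye it had not moved; the arm's shadow had left it.

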